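# Load, cap and start a spring-loaded power-module magazine

## Robot

A 6-joint arm with a two-finger parallel gripper is mounted at the origin on the work surface. World frame = base frame: x ahead of the robot, y to its left, z up, the work surface at z = 0. Lengths are in mm, angles in rad, forces in N, time in s.
With the tool pointing down it reaches from about 375 to 925 mm from the base axis. Payload 5.7 kg.
Tool frame: the origin (TCP) lies midway between the tips of the shut fingers; the grasp point (between the pads) lies 19 mm behind it (r.grasp_offset is the distance from the TCP to the grasp point, in mm); z points along the fingers, y is the direction in which the jaws open and shut (so a half turn about z gives the same grasp; the last joint's range is limited). The gripper opens to 88 mm and grips with 3 to 60 N. Pads are 20 mm wide; open, the fingers measure 115 mm over their backs; the gripper's body (75 mm by 178 mm) begins 61 mm behind the grasp point.
Start: joints at [1.132, 0.359, 1.51, -0, 1.272, -0.115], TCP at [190.895, 568.789, 222.623] pointing down, gripper open.
Joint ranges: [-2.97, 2.97], [-1.01, 2.36], [0.21, 2.38], [-0.96, 4.11], [0.2, 2.71], [-2.98, 2.98]. Speed limits (rad/s): [2.39, 2.39, 3.14, 3.14, 3.14, 3.14].

## Interface

Orientations are given as a unit quaternion [w, x, y, z].
In Python, from rig import r gives the robot as it stands.
- The arm moves only by the tool play_rows, never from a script. Its argument "targets" is a list of rows, each a list of 3 entries, a list of its own where there are three numbers: the opening, from 0 (shut) to 1 (fully open), then the shift along the world's x, y, z in units of 30 mm (1.0 is 30 mm), then the turn about the world's z in units of 5 degrees (1.0 is 5 degrees). A call has 1 to 5 rows; each row is the pose to reach, as a shift and turn from the pose commanded when the call began; what a row does not reach only later rows make up. A row lasts 1/10 s, in which the tool goes at most 50 mm and 8.59 degrees, less where a joint would pass 70% of its speed; a pose out of reach is approached as far as the arm can. A call with a gripper value outside its range is refused whole. The fingers move at their own pace and stop on an object; "newtons" is the grip in N (left out, the last holds). Time passes only in rows, so rows that repeat a pose let the fingers close. It gives the time, the measured TCP pose, the force and the opening at its end, in the units of the state.
- r.read_state(): the state, without advancing time (a new reading comes with each control period).
- r.get_image(name): name is "side" or "top"; returns a dict with "pixels" (384x512x3 uint8, red, green, blue), "intrinsics" (3x3 intrinsics, pixels), "k1" (the pictures are not rectified: a ray, as slopes to the right and down, at radius r is drawn at 1 + k1 r^2 times it, then the intrinsics apply), "eye" and "rotation" of the camera in the world. Camera axes: x right, y up, looking along -z (the intrinsics and any distortion apply to the point x, -y, -z); pixel columns grow to the right and rows downward; lengths in mm; the calibration is good to about 2 mm. A picture is of the moment at which its call begins. There is no depth.
- r.finish_job(): hands the job in, once; it reports no verdict.
The state is a dict: "clock": time; "q": joint angles; "joint_velocities": joint speeds; "joint_torque": joint torques, N m; "ee_pos": TCP position; "ee_rot": TCP orientation; "wrist_force": force on the tool from outside, world axes, zero at the start; "moment": the same for the moment, N m; "gripper_width": opening from 0.0 (shut) to 1.0 (fully open).
Only numpy, scipy, OpenCV 4.12 (cv2) and the standard library are available. Lean on these libraries where they do the work, as an engineer would, in place of code of your own. Each camera call takes 0.05 s, during which the arm holds its last target. There are 200 camera calls.

## Task

Load every power module lying on the bench into the upright spring-loaded magazine, pushing each one down against the spring until it snaps under the catches, flat on the one before. Then put the grey cap on the magazine and press it down until both side clips snap over it and it sits fully home, and only then press the start button right down. Leave the other things on the bench where they are.

Things in the scene. Friction and masses are not known exactly. Their poses are not given: they have to be found in the camera images.
- magazine: fixed upright magazine, origin: centre of its underside on the bench, z up, x along the modules' length, y across. Base 130 (x) x 90 x 10 mm. Column 120 mm high, open at the top, inside 62 (x) x 40 mm: end walls at x = 31 to 42 mm, corner lips at x = 22 to 31, y = 20 to 26 mm. Between the lips each long side is open over the full height, 44 mm wide: fingers may pass down there
- mouth (a point): centre of the magazine's mouth, in the plane of its rim 120 mm above the bench; axes as the magazine's. A module goes in with its x along the magazine's x, either way round. Let go in the mouth it rests on the catches' slopes, its underside about 105 to 109 mm above the bench
- catches (a point): point on the column's axis level with the flat undersides of the two black sprung catches (102 mm above the bench), one in each end wall, 20 mm wide, sloping from the wall at z = 112 mm to x = 25.5 mm at z = 104. Push a module's middle until its top is 2 to 3 mm below this point: the catches snap back over it; let go, the spring holds it up against them: underside at 86 mm (latched)
- follower (a joint): how far the spring follower in the column is pressed down, m: 0 empty, its white plate then 0.5 mm under the catches' undersides; about 0.0155 with one module latched, 0.016 more for each further one; end stop 0.088. Spring 180 N/m, 3 N at 0. With the catches, pushing takes about 7 N for the first module, rising to about 18 N for the fifth
- clips (a point): point on the axis level with the flat undersides of the two black sprung cap clips (126.4 mm above the bench). They sit in posts outside the end walls (inner faces x = 42 mm, outer 50 mm, 28 mm wide, tops 146 mm above the bench) and slope from x = 42 mm at z = 136.4 to x = 36.5 mm at z = 128.4
- module1: power converter module: a solid black brick 58 (its x) x 36 (its y) x 16 mm with a flat aluminium plate as its top, 70 g; origin: centre of its underside, z up. Lies flat on the bench at any slant. Looks the same turned by half a turn. May be absent in a run.
- module2: power converter module: a solid black brick 58 (its x) x 36 (its y) x 16 mm with a flat aluminium plate as its top, 70 g; origin: centre of its underside, z up. Lies flat on the bench at any slant. Looks the same turned by half a turn. May be absent in a run.
- module3: power converter module: a solid black brick 58 (its x) x 36 (its y) x 16 mm with a flat aluminium plate as its top, 70 g; origin: centre of its underside, z up. Lies flat on the bench at any slant. Looks the same turned by half a turn. May be absent in a run.
- module4: power converter module: a solid black brick 58 (its x) x 36 (its y) x 16 mm with a flat aluminium plate as its top, 70 g; origin: centre of its underside, z up. Lies flat on the bench at any slant. Looks the same turned by half a turn. May be absent in a run.
- module5: power converter module: a solid black brick 58 (its x) x 36 (its y) x 16 mm with a flat aluminium plate as its top, 70 g; origin: centre of its underside, z up. Lies flat on the bench at any slant. Looks the same turned by half a turn. May be absent in a run.
- cap: grey magazine cap, 120 g, origin: centre of its underside, z up; stands on the bench on its tongue. From below: tongue 48 (x) x 34 (y) x 14 mm, goes into the mouth; plate 81 x 44 x 6 mm (z = 14 to 20 mm), comes to rest on the rim under the clips; black grip block 30 (x) x 14 (y) x 24 mm (z = 20 to 44 mm), to pinch across y
- cap_top (a point): centre of the top of the cap's grip block, 44 mm above the cap's origin; axes as the cap's. The cap fits with its x along the magazine's x, either way round. Let go over the mouth it rests on the clips' slopes with its origin about 115 to 119 mm above the bench; pressing here with about 10 N snaps it home: origin 106 mm, this point 150 mm above the bench
- startbox: fixed beige control box 75 x 75 x 45 mm with the start button in the middle of its top; origin: centre of its underside
- start_top (a point): centre of the top of the green start button (26 mm across, moves straight down)
- start (a joint): start button, m: 0 released, 0.006 fully down; springs back; 5 N fully down
- heatsink: bystander: finned aluminium block 40 x 40 x 24 mm, origin under its centre; leave alone
- tape: bystander: cardboard-coloured tape roll 68 mm across, 19 mm high, origin under its centre; leave alone
- screwdriver: bystander: screwdriver lying on the bench near the robot; leave alone
- jar: bystander: clear jar 54 mm across, 60 mm high, beyond the magazine; leave alone
- meter: bystander: yellow hand meter 75 x 130 x 32 mm lying flat; leave alone
- terminal: bystander: white terminal block 35 x 22 x 18 mm near the modules; leave alone
Mind the look-alikes: they are no part of the job. Leave any orange or purple look-alike of the module3 alone.

How it is judged:
By the outcome, as a careful person would: the job done as asked, in the order asked, and still so for the second after the job is handed in, with the robot touching nothing.
Of module1, module2, module3, module4, module5 only 3 to 5 are there at a start; the rules pass over those that are not, and their reading is None.
At some moment in a run one of module1, module2, module3, module4, module5, cap may be knocked a few centimetres aside while the robot is not near it.
It also fails if it takes over 210 s, if anything falls off the work surface, if the arm or the gripper's body presses on something with over 40 N, if the wrist force passes 120 N, or if a joint passes its speed limit or range.

## Working session

There is one attempt and no reset: what is moved stays moved. The work goes in short steps, Python scripts to look and compute and a tool call to move; the robot and the scene stay as the last step left them, time stands still between calls to the robot, and variables do not carry over. Pictures are saved under pics/ and viewed, and the job is handed in when it is done.

Besides the shell and the picture viewer there is one more tool, called after "Call:" as name([rows], argument=value, ...), one row to a line, values as JSON. play_rows: Moves the arm, as the interface text tells. Its arguments: {"type":"object","properties":{"targets":{"type":"array","items":{"type":"array"}},"newtons":{"type":"number"}},"required":["targets"]}

```bash
ls; mkdir -p pics; python3 - <<'E'
from rig import r
import cv2,numpy as np
for n in("side","top"):
    im=r.get_image(n); p=np.array(im["pixels"]); cv2.imwrite(f"pics/{n}0.png",p[...,::-1])
    print(n,im["intrinsics"],im["k1"],im["eye"],im["rotation"])
s=r.read_state();print(s)
E
```

```text
pics
side [[398.49658363   0.         257.15316431]
 [  0.         398.49658363 185.15697756]
 [  0.           0.           1.        ]] -0.06443164753028009 [ 110.10968077 -608.42078898  828.90179745] [ 0.86668119  0.36047482 -0.12683582 -0.32067786]
top [[488.04919685   0.         259.14078502]
 [  0.         488.04919685 201.88858587]
 [  0.           0.           1.        ]] -0.01883942653262847 [ 468.21700696  -80.37069223 1386.39391497] [-0.69589749 -0.03931805  0.02332468  0.71668454]
{'clock': 0.1, 'q': array([ 1.13189922e+00,  3.59425264e-01,  1.51128367e+00, -1.49683079e-05,
        1.27251279e+00, -1.15128504e-01]), 'joint_velocities': array([-0.00062373, -0.00124919, -0.00145575, -0.00044301,  0.00146738,
       -0.00026919]), 'joint_torque': array([-5.95474412e-04, -5.16359210e+01, -2.71406436e+01,  6.75515179e-02,
        2.79047055e-02, -1.59693195e-05]), 'ee_pos': array([190.65461208, 568.26448049, 221.91367349]), 'ee_rot': array([-2.15882891e-04,  1.61175924e-01,  9.86925356e-01, -7.85438791e-04]), 'wrist_force': array([-0.08419839,  0.27811698,  0.07100053]), 'moment': array([-0.00023625,  0.03716127, -0.08830752]), 'gripper_width': 0.999512437356409}
```

View pics/side0.png

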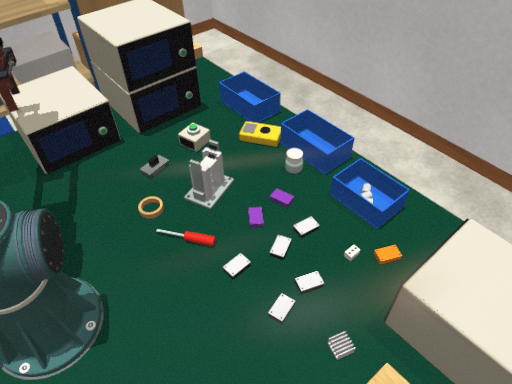

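View pics/top0.png

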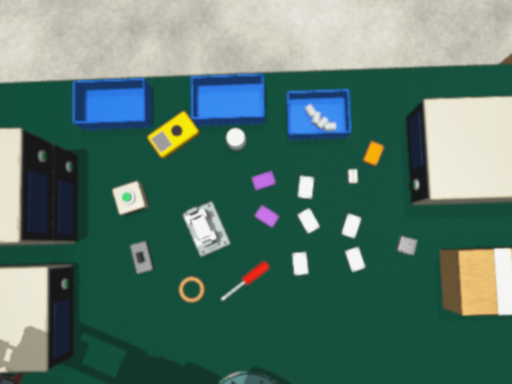

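Both pictures show five white-topped modules: top (306,187), (308,220), (352,226), (300,263), (355,259). The cap is at top (141,257), the magazine at (205,228) and the button at (127,197). The purple and orange bricks are look-alikes, and the small white block at (353,176) is the terminal.

```bash
cat > h.py <<'E'
from rig import r
import cv2,numpy as np,time
from scipy.spatial.transform import Rotation as R
def grab(n,save=None):
    im=r.get_image(n); im["pixels"]=np.ascontiguousarray(np.array(im["pixels"]))
    q=np.array(im["rotation"]); im["M"]=R.from_quat([q[1],q[2],q[3],q[0]]).as_matrix() if q.shape==(4,) else q
    im["eye"]=np.array(im["eye"]);im["K"]=np.array(im["intrinsics"])
    if save: cv2.imwrite("pics/"+save,im["pixels"][...,::-1])
    return im
def dist(im): return np.array([im["k1"],0,0,0,0.])
def ray(im,uv):
    uv=np.atleast_2d(np.array(uv,float))
    u=cv2.undistortPoints(uv[:,None],im["K"],dist(im))[:,0]
    d=np.c_[u[:,0],-u[:,1],-np.ones(len(u))]@im["M"].T
    return d/np.linalg.norm(d,axis=1)[:,None]
def onplane(im,uv,z):
    d=ray(im,uv); return im["eye"]+d*((z-im["eye"][2])/d[:,2])[:,None]
def proj(im,P):
    c=(np.atleast_2d(P)-im["eye"])@im["M"]; c=c*[1,-1,-1]
    return cv2.projectPoints(c[:,None],np.zeros(3),np.zeros(3),im["K"],dist(im))[0][:,0]
def tri(a,ua,b,ub):
    da=ray(a,ua)[0];db=ray(b,ub)[0]
    A=np.c_[da,-db]; t=np.linalg.lstsq(A,b["eye"]-a["eye"],rcond=None)[0]
    p=a["eye"]+t[0]*da;q=b["eye"]+t[1]*db
    return (p+q)/2,np.linalg.norm(p-q)
def whites(im,thr=150,amin=60,amax=700):
    p=im["pixels"].astype(int); m=((p.min(2)>thr)&(p.max(2)-p.min(2)<40)).astype(np.uint8)
    cs,_=cv2.findContours(m,cv2.RETR_EXTERNAL,cv2.CHAIN_APPROX_NONE)
    out=[]
    for c in cs:
        mm=cv2.moments(c)
        if amin<mm["m00"]<amax: out.append((np.array([mm["m10"],mm["m01"]])/mm["m00"],mm["m00"],c[:,0]))
    return out
def rect(im,c,z):
    P=onplane(im,c,z)[:,:2].astype(np.float32); (cx,cy),(w,h),a=cv2.minAreaRect(P)
    if w<h: w,h,a=h,w,a+90
    return cx,cy,w,h,(a+90)%180-90
E
python3 - <<'E'
from h import *
S=grab("side");T=grab("top")
ws=whites(S);wt=whites(T)
for c,a,k in wt: print("T",c.round(1),a,np.round(rect(T,k,16),1))
for c,a,k in ws: print("S",c.round(1),a,np.round(rect(S,k,16),1))
for c,a,k in wt:
    for d,b,l in ws:
        p,e=tri(T,c,S,d)
        if e<5 and 0<p[2]<30: print(c.round(),d.round(),p.round(1),e.round(1))
for im,n,x0,y0,x1,y1 in((T,"t",100,150,240,310),(S,"s",130,115,250,215)):
    cv2.imwrite(f"pics/crop_{n}.png",cv2.resize(im["pixels"][y0:y1,x0:x1,::-1],None,fx=4 if n=="t" else 6,fy=4 if n=="t" else 6,interpolation=cv2.INTER_CUBIC)[:600])
# tcp check
print(proj(T,r.read_state()["ee_pos"]))
E
```

```text
T [  7.6 354.4] 75.5 [184.1 664.5  37.1  20.  -18.7]
T [299.8 263.2] 268.0 [ 416.  -159.3   60.6   38.5    3.7]
T [354.7 258.9] 273.5 [ 423.2 -312.1   60.2   38.8   16.1]
T [141.9 257.1] 170.0 [445.2 285.5  75.5  37.   13.6]
T [406.6 244.9] 175.5 [ 457.8 -458.1   40.9   37.9   74.2]
T [350.9 225.4] 273.5 [ 516.6 -305.7   61.3   38.7  -20.8]
T [308.2 220.2] 273.5 [ 534.7 -186.9   61.4   39.3   26.9]
T [128.2 197.3] 644.0 [614.8 321.   75.6  75.4  16.2]
T [305.4 186.7] 259.5 [ 629.3 -182.8   60.6   38.9   -8.5]
T [352.5 175.5] 98.0 [ 657.2 -316.7   37.    25.2   -1.8]
T [161.1 141.3] 125.5 [773.8 224.6  39.2  30.9  32.5]
T [235.2 137.1] 248.5 [778.7  12.6  52.4  51.5  -1.5]
T [319.6 119.2] 234.5 [ 822.1 -229.8  100.3   33.6   50.4]
S [ 24.1 367.6] 76.5 [-72.8 -73.8  21.3  21.1  17.3]
S [338.8 342.4] 69.5 [ 458.7 -448.1   46.5   19.7  -17. ]
S [281.3 306.4] 375.0 [ 423.  -308.9   58.9   37.2   16.7]
S [309.  280.3] 314.5 [ 516.9 -302.7   59.3   36.   -20.4]
S [236.1 264.1] 293.0 [ 416.1 -155.9   58.8   37.5    3.4]
S [352.1 250.6] 96.0 [ 6.578e+02 -3.134e+02  3.640e+01  2.290e+01 -6.000e-01]
S [280.2 245.4] 255.0 [ 534.8 -184.    59.4   36.8   27. ]
S [306. 225.] 225.0 [ 629.6 -180.7   60.1   35.9   -9.1]
S [366.8 192. ] 107.5 [ 841.3 -208.8   70.7   28.9   44.5]
S [209.4 194.1] 234.5 [517.5  99.3 127.6  87.6  22.2]
S [205.9 162.8] 135.0 [573.4 202.5  66.3  62.2 -85.4]
S [294.5 153.1] 128.0 [808.7  47.4  49.   47.2  46.6]
S [193.6 132.9] 228.5 [630.9 349.   75.9  75.7  15.4]
S [68.9 28.9] 342.0 [ 626.5 1432.1  657.1   58.2   75.9]
[300. 263.] [236. 264.] [ 415.  -158.7   19.7] 1.9
[355. 259.] [281. 306.] [ 422.3 -311.    18.7] 2.4
[351. 225.] [309. 280.] [ 515.7 -304.6   19.1] 2.3
[308. 220.] [280. 245.] [ 533.6 -186.2   17.9] 2.2
[305. 187.] [306. 225.] [ 628.6 -182.1   18. ] 1.3
[353. 176.] [352. 251.] [ 655.9 -315.4   19.7] 2.1
[[  0.79020291 369.99201689]]
```

View pics/crop_t.png

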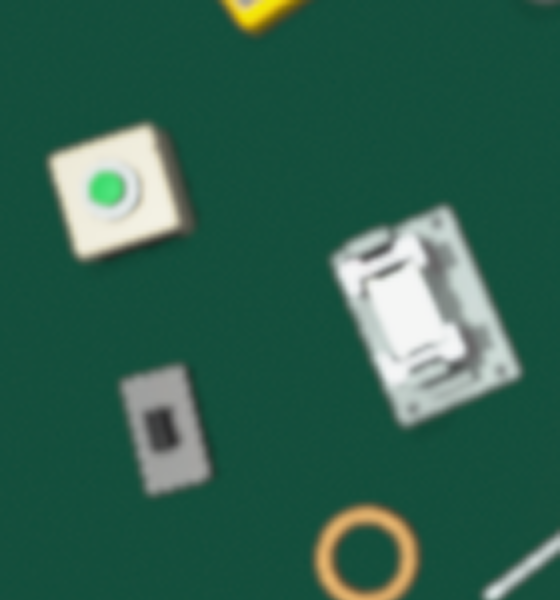

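View pics/crop_s.png

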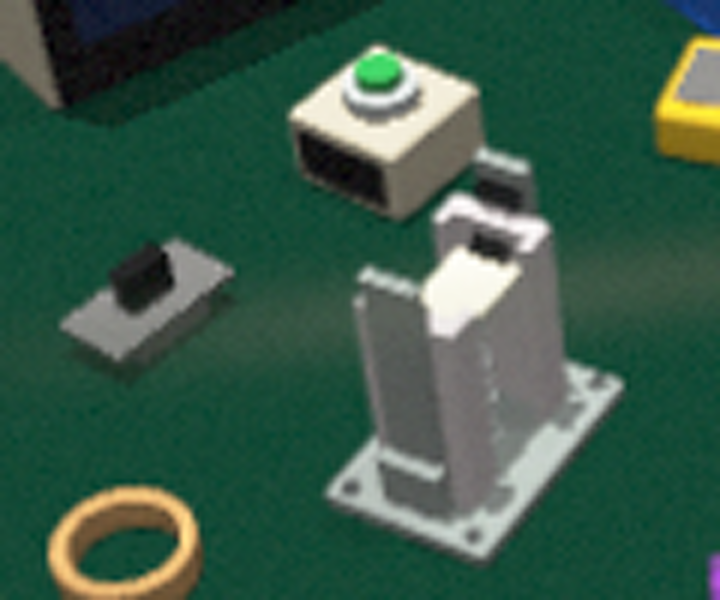

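```bash
python3 - <<'E'
from h import *
S=grab("side");T=grab("top")
for im,n,x0,y0,x1,y1,f in((T,"t",175,192,240,262,8),(S,"s",180,135,240,210,8)):
    cv2.imwrite(f"pics/crop2_{n}.png",cv2.resize(im["pixels"][y0:y1,x0:x1,::-1],None,fx=f,fy=f,interpolation=cv2.INTER_CUBIC))
E
```

```text
(no output)
```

View pics/crop2_t.png

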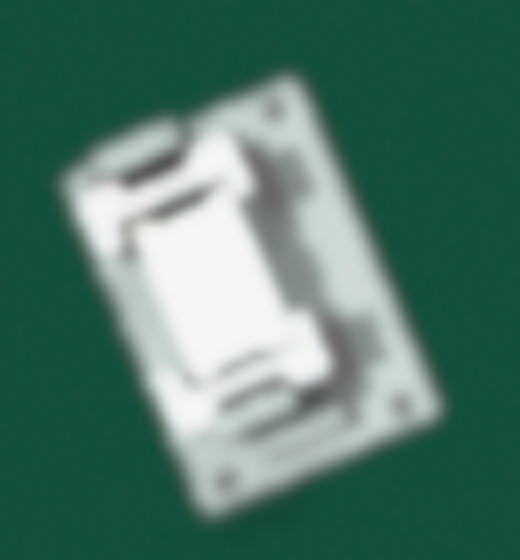

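View pics/crop2_s.png

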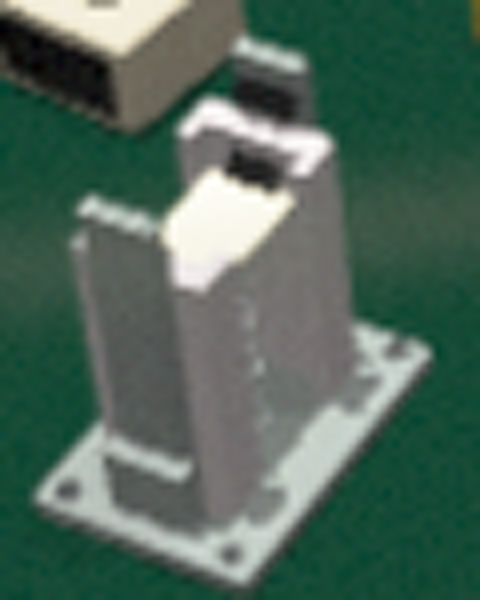

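```bash
cat > mag.py <<'E'
from h import *
def c2(p,x0,y0,f=8): return (np.array(p,float)+.5)/f-.5+[x0,y0]
E
python3 - <<'E'
from mag import *
S=grab("side");T=grab("top")
tb=c2([[62,182],[295,70],[446,412],[208,520]],175,192)
print("T base z10",onplane(T,tb,10).round(1)[:,:2].tolist())
P=onplane(T,tb,10)[:,:2]; print("sides",[np.linalg.norm(P[i]-P[i-1]).round(1) for i in range(4)],P.mean(0),(P[0]+P[2])/2,(P[1]+P[3])/2,[np.degrees(np.arctan2(*(P[a]-P[b])[::-1])) for a,b in((1,2),(0,3))])
sb=c2([[38,497],[245,578],[432,350]],180,135)
Q=onplane(S,sb,10)[:,:2]; print("S",Q.round(1).tolist(),[np.linalg.norm(Q[i]-Q[i-1]).round(1) for i in range(3)],(Q[0]+Q[2])/2,np.degrees(np.arctan2(*(Q[2]-Q[1])[::-1])))
# mask fit of base right/bottom edges subpixel in top
def model(cx,cy,th):
    R2=np.array([[np.cos(th),-np.sin(th)],[np.sin(th),np.cos(th)]])
    def f(x,y,z): return np.r_[R2@[x,y]+[cx,cy],z]
    return f
from math import radians
f=model(*( (P[1]+P[3])/2),radians(24))
for im,n,x0,y0,x1,y1 in((T,"t",175,192,240,262),(S,"s",180,135,240,210)):
    I=cv2.resize(im["pixels"][y0:y1,x0:x1,::-1],None,fx=8,fy=8,interpolation=cv2.INTER_CUBIC)
    for z,col,pts in((10,(0,0,255),[(65,45),(65,-45),(-65,-45),(-65,45)]),(120,(255,0,0),[(42,26),(42,-26),(-42,-26),(-42,26)]),(146,(0,200,0),[(50,14),(42,14),(42,-14),(50,-14)]),(146,(0,200,0),[(-50,14),(-42,14),(-42,-14),(-50,-14)])):
        uv=proj(im,[f(x,y,z) for x,y in pts]); uv=(uv-[x0,y0]+.5)*8-.5
        cv2.polylines(I,[np.int32(uv.round())],True,col,1)
    cv2.imwrite(f"pics/ov_{n}.png",I)
E
```

```text
T base z10 [[562.3, 168.0], [599.6, 84.4], [477.1, 33.5], [441.6, 118.2]]
sides [np.float64(130.5), np.float64(91.6), np.float64(132.6), np.float64(91.8)] [520.15333574 101.03938648] [519.68693445 100.77417482] [520.61973703 101.30459813] [np.float64(22.555061645633664), np.float64(22.439101020980665)]
S [[446.0, 120.5], [479.3, 40.9], [597.7, 87.8]] [np.float64(155.2), np.float64(86.3), np.float64(127.4)] [521.86346595 104.17024887] 21.585345844222033
```

View pics/ov_t.png

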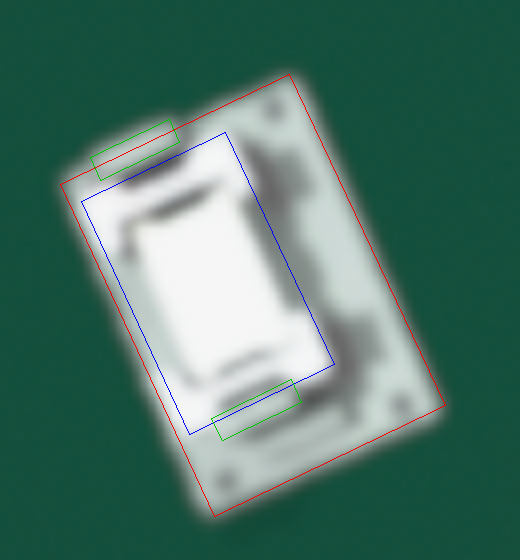

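View pics/ov_s.png

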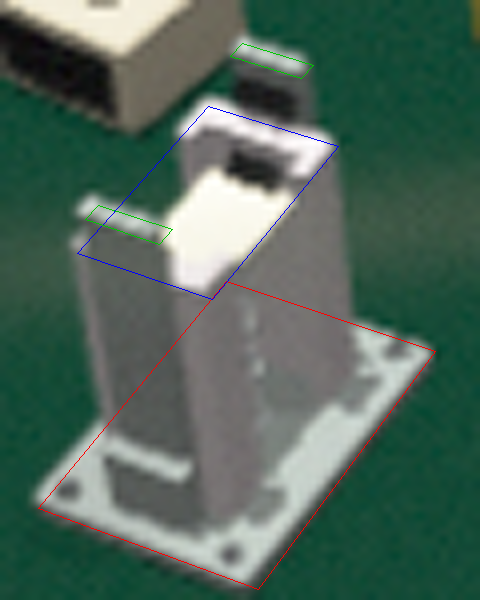

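Call:
play_rows([
  [1, [0.573, -1.258, 0], -1.345],
  [1, [1.146, -2.516, 0], -2.69],
  [1, [1.72, -3.774, 0], -4.035],
  [1, [2.292, -5.032, 0], -5.38],
  [1, [2.865, -6.29, 0], -6.725],
], newtons=30)

```text
clock: 0.9
ee_pos: [277.2, 378.7, 222.7]
ee_rot: [0.0, 0.442, 0.897, 0.0]
wrist_force: [-0.1, -0.6, -0.8]
gripper_width: 0.997
```

Call:
play_rows([
  [1, [0.573, -1.258, 0], -1.345],
  [1, [1.146, -2.516, 0], -2.69],
  [1, [1.72, -3.774, 0], -4.035],
  [1, [2.292, -5.032, 0], -5.38],
  [1, [2.865, -6.29, 0], -6.725],
])

```text
clock: 1.4
ee_pos: [363.3, 189.9, 222.9]
ee_rot: [0.0, 0.682, 0.731, 0.0]
wrist_force: [1.4, 0.6, -0.8]
gripper_width: 1.0
```

Call:
play_rows([
  [1, [0.573, -1.258, 0], -1.345],
  [1, [1.146, -2.516, 0], -2.69],
  [1, [1.72, -3.774, 0], -4.035],
  [1, [2.292, -5.032, 0], -5.38],
  [1, [2.865, -6.29, 0], -6.725],
])

```text
clock: 1.9
ee_pos: [449.3, 0.9, 222.9]
ee_rot: [0.0, 0.865, 0.502, 0.0]
wrist_force: [0.9, 0.2, -0.5]
gripper_width: 1.003
```

Call:
play_rows([
  [0.6, [0.573, -1.258, 0], -1.345],
  [0.6, [1.146, -2.516, 0], -2.69],
  [0.6, [1.72, -3.774, 0], -4.035],
  [0.6, [2.292, -5.032, 0], -5.38],
  [0.6, [2.865, -6.29, 0], -6.725],
])

```text
clock: 2.4
ee_pos: [535.2, -187.8, 222.7]
ee_rot: [-0.0, 0.973, 0.23, 0.0]
wrist_force: [0.7, -0.0, 0.9]
gripper_width: 0.609
```

Call:
play_rows([
  [0.6, [0, 0, -1.3], 0],
  [0.6, [0, 0, -2.6], 0],
  [0.6, [0, 0, -3.9], 0],
  [0.6, [0, 0, -5], 0],
  [0.6, [0, 0, -5], 0],
])

```text
clock: 2.9
ee_pos: [531.3, -184.5, 68.7]
ee_rot: [-0.003, 0.972, 0.233, -0.003]
wrist_force: [-1.2, 0.6, 0.7]
gripper_width: 0.598
```

```bash
cat >> mag.py <<'E'
def st():
    s=r.read_state(); q=s["ee_rot"]; m=R.from_quat([q[1],q[2],q[3],q[0]]).as_matrix()
    jaw=np.degrees(np.arctan2(m[1,1],m[0,1])); phi=(jaw-90+90)%180-90
    return s,np.array(s["ee_pos"]),phi
def show(fn,parts):  # parts: (im,x0,y0,x1,y1,f)
    L=[cv2.resize(im["pixels"][y0:y1,x0:x1,::-1],None,fx=f,fy=f,interpolation=cv2.INTER_CUBIC) for im,x0,y0,x1,y1,f in parts]
    h=max(i.shape[0] for i in L); L=[cv2.copyMakeBorder(i,0,h-i.shape[0],0,6,cv2.BORDER_CONSTANT) for i in L]
    I=np.hstack(L); print(I.shape); cv2.imwrite("pics/"+fn,I)
def mods(T,S):
    ws=whites(S);wt=whites(T); out=[]
    for c,a,k in wt:
        x,y,w,h,an=rect(T,k,16)
        if not(52<w<68 and 32<h<45): continue
        best=None
        for d,b,l in ws:
            p,e=tri(T,c,S,d)
            if e<6 and 8<p[2]<28:
                x2,y2,w2,h2,a2=rect(S,l,16); best=(x2,y2,a2,p[2])
        out.append((c.round(),np.round([x,y,an],1),None if best is None else np.round(best,1)))
    return out
E
python3 - <<'E'
from mag import *
S=grab("side");T=grab("top")
s,p,phi=st();print(p,phi,s["q"].round(2))
print(proj(S,p),proj(T,p))
show("g1.png",[(S,230,160,330,290,4),(T,260,170,350,270,4)])
for m in mods(T,S):print(*m)
E
```

```text
[ 534.62851345 -185.98205318   72.78256611] 26.9461239034448 [-0.46  0.49  1.74  0.    0.92  0.64]
[[281.57805811 231.3719864 ]] [[309.37271877 219.17517521]]
(520, 772, 3)
[355. 259.] [ 423.2 -312.1   15.9] [ 423.  -308.9   16.7   21.9]
```

View pics/g1.png

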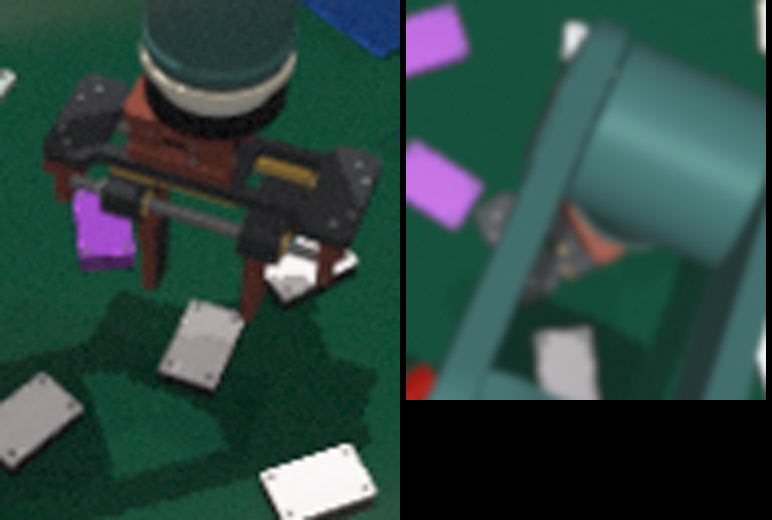

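The side view at (281,231) shows the fingers straddling module D squarely. Next: go down and grip.

Call:
play_rows([
  [0.6, [0, 0, -1], 0],
  [0.6, [0, 0, -1.9], 0],
  [0.6, [0, 0, -2.25], 0],
  [0.6, [0, 0, -2.25], 0],
  [0, [0, 0, -2.25], 0],
])

```text
clock: 3.5
ee_pos: [536.0, -186.6, 6.7]
ee_rot: [0.001, 0.972, 0.233, 0.001]
wrist_force: [-1.0, -0.5, 0.3]
gripper_width: 0.542
```

Call:
play_rows([
  [0, [0, 0, 0], 0],
  [0, [0, 0, 0], 0],
  [0, [0, 0, 0], 0],
  [0, [0, 0, 0], 0],
  [0, [0, 0, 0], 0],
])

```text
clock: 4.0
ee_pos: [535.8, -186.5, 6.6]
ee_rot: [0.001, 0.972, 0.233, 0.001]
wrist_force: [-0.8, 1.0, 6.2]
gripper_width: 0.399
```

Call:
play_rows([
  [0, [0, 0, 0.5], 0],
  [0, [0, 0, 1.5], 0],
  [0, [0, 0, 3], 0],
  [0, [0, 0, 4.5], 0],
  [0, [0, 0, 6], 0],
])

```text
clock: 4.5
ee_pos: [534.3, -185.8, 187.3]
ee_rot: [0.0, 0.972, 0.233, 0.0]
wrist_force: [0.4, 1.1, -2.0]
gripper_width: 0.406
```

Call:
play_rows([
  [0, [-0.08, 1.4, 0], -0.2],
  [0, [-0.15, 2.8, 0], -0.4],
  [0, [-0.22, 4.2, 0], -0.6],
  [0, [-0.3, 5.6, 0], -0.8],
  [0, [-0.37, 7, 0], -0.93],
])

```text
clock: 5.0
ee_pos: [523.3, 25.5, 185.8]
ee_rot: [0.0, 0.981, 0.193, 0.0]
wrist_force: [0.7, -0.4, -1.3]
gripper_width: 0.408
```

Call:
play_rows([
  [0, [-0.04, 1.3, 0], 0],
  [0, [-0.077, 2.617, 0], 0],
  [0, [-0.077, 2.617, -0.8], 0],
  [0, [-0.077, 2.617, -1.5], 0],
  [0, [-0.077, 2.617, -1.5], 0],
])

```text
clock: 5.5
ee_pos: [518.9, 102.8, 138.3]
ee_rot: [-0.0, 0.981, 0.194, -0.002]
wrist_force: [-0.4, 0.4, -0.6]
gripper_width: 0.405
```

```bash
python3 - <<'E'
from mag import *
S=grab("side");T=grab("top")
s,p,phi=st();print(p,phi)
show("g2.png",[(S,165,110,250,210,5),(T,160,180,250,270,4)])
for m in mods(T,S):print(*m)
E
```

```text
[521.08579962 102.42668044 140.47743315] 22.292961774337726
(500, 797, 3)
[300. 263.] [ 416.  -159.3    3.7] [ 416.1 -156.     3.4   19.6]
[355. 259.] [ 423.2 -312.1   16.1] [ 423.  -308.9   16.7   18.7]
[351. 225.] [ 516.6 -305.7  -20.8] [ 516.9 -302.7  -20.4   19.1]
[305. 187.] [ 629.3 -183.    -8.5] [ 629.6 -180.7   -9.1   18.1]
```

View pics/g2.png

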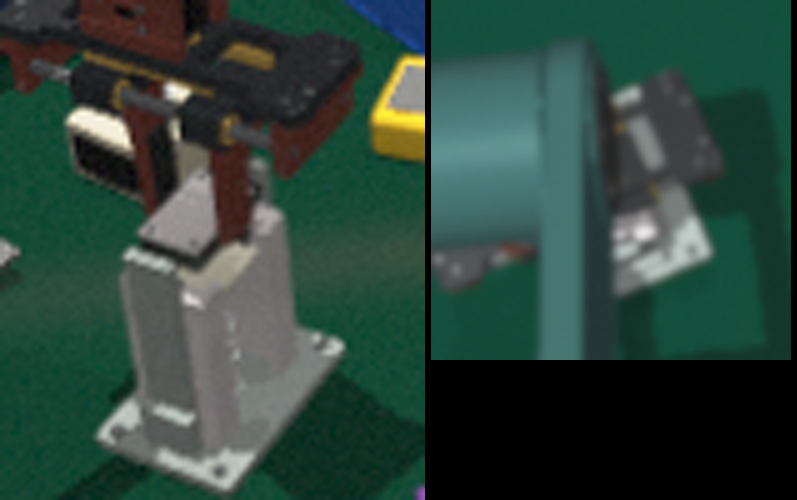

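```bash
python3 - <<'E'
from mag import *
S=grab("side")
show("g3.png",[(S,180,140,230,190,12)])
s,p,phi=st()
th=np.radians(phi);c,si=np.cos(th),np.sin(th)
for x,y in((-29,18),(-29,-18),(29,-18),(29,18)):
  for dz in(9.4,-6.6):
    P=[p[0]+c*x-si*y,p[1]+si*x+c*y,p[2]+dz]; uv=proj(S,P)[0]; print(x,y,dz,((uv-[180,140]+.5)*12-.5).round())
E
```

```text
(600, 606, 3)
-29 18 9.4 [161. 184.]
-29 18 -6.6 [170. 239.]
-29 -18 9.4 [300. 232.]
-29 -18 -6.6 [308. 288.]
29 -18 9.4 [441.  78.]
29 -18 -6.6 [447. 133.]
29 18 9.4 [305.  33.]
29 18 -6.6 [312.  88.]
```

View pics/g3.png

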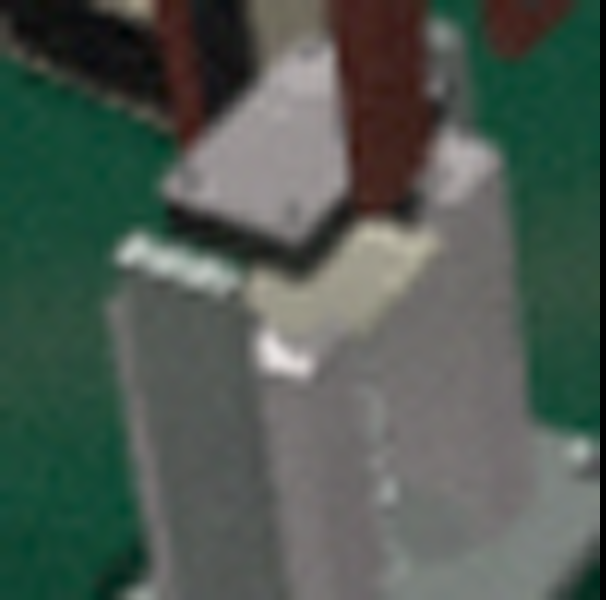

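```bash
cat > ov.py <<'E'
from mag import *
import sys
def ov(fn,poses,cols=((0,0,255),(0,200,0))):
    out=[]
    for n,x0,y0,x1,y1,f in(("side",180,138,236,212,8),("top",176,194,236,264,6)):
        im=grab(n); px=cv2.imread(f"pics/{n}0.png")
        I=cv2.resize(px[y0:y1,x0:x1],None,fx=f,fy=f,interpolation=cv2.INTER_CUBIC)
        for (cx,cy,a),col in zip(poses,cols):
            t=np.radians(a);M=np.array([[np.cos(t),-np.sin(t)],[np.sin(t),np.cos(t)]])
            for z,pts in((10,[(65,45),(65,-45),(-65,-45),(-65,45)]),(120,[(42,26),(42,-26),(-42,-26),(-42,26)]),(146,[(50,14),(42,14),(42,-14),(50,-14)]),(146,[(-50,14),(-42,14),(-42,-14),(-50,-14)])):
                P=[np.r_[M@q+[cx,cy],z] for q in pts]
                uv=(proj(im,P)-[x0,y0]+.5)*f-.5
                cv2.polylines(I,[np.int32(uv.round())],True,col,1)
        out.append(I)
    h=max(i.shape[0] for i in out); out=[cv2.copyMakeBorder(i,0,h-i.shape[0],0,4,cv2.BORDER_CONSTANT) for i in out]
    I=np.hstack(out);print(I.shape);cv2.imwrite("pics/"+fn,I)
if __name__=="__main__": ov("ov3.png",[(521,102.6,22.3)])
E
python3 ov.py
```

```text
(592, 816, 3)
```

View pics/ov3.png

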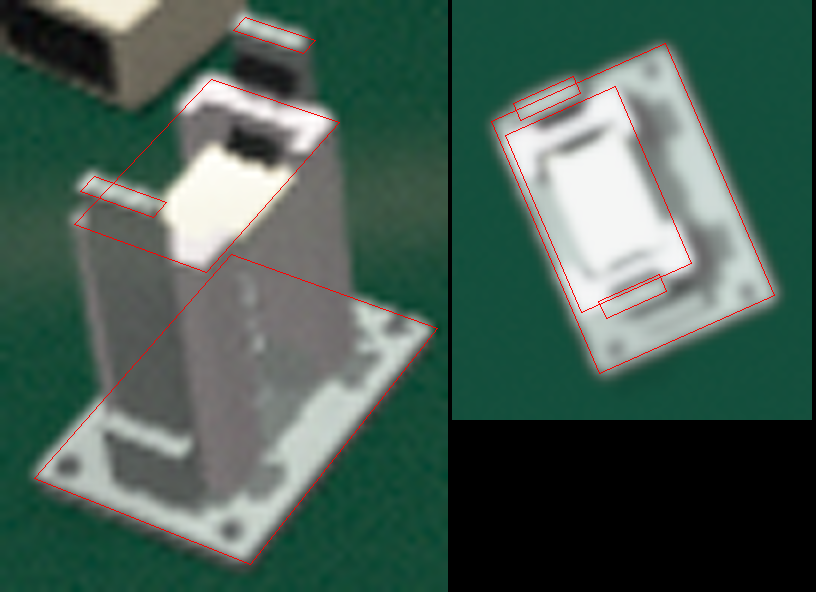

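Call:
play_rows([
  [0, [-0.02, 0, -0.2], 0],
  [0, [-0.03, 0, -0.4], 0],
  [0, [-0.03, 0, -0.4], 0],
  [0, [-0.03, 0, -0.4], 0],
])

```text
clock: 6.15
ee_pos: [520.1, 102.4, 127.9]
ee_rot: [-0.0, 0.981, 0.193, -0.0]
wrist_force: [-0.5, 0.4, -0.5]
gripper_width: 0.409
```

```bash
cat > look.py <<'E'
from mag import *
import sys
def look(fn,b=6.6):
    S=grab("side"); s,p,phi=st(); print(p,phi,s["wrist_force"].round(1),s["moment"].round(2))
    show(fn,[(S,180,140,230,190,12)])
look(sys.argv[1])
E
python3 look.py g4.png
```

```text
[520.30118629 102.44625075 127.98460578] 22.29039835761563 [ 0.3 -0.  -0.5] [-0.02  0.13 -0.01]
(600, 606, 3)
```

View pics/g4.png

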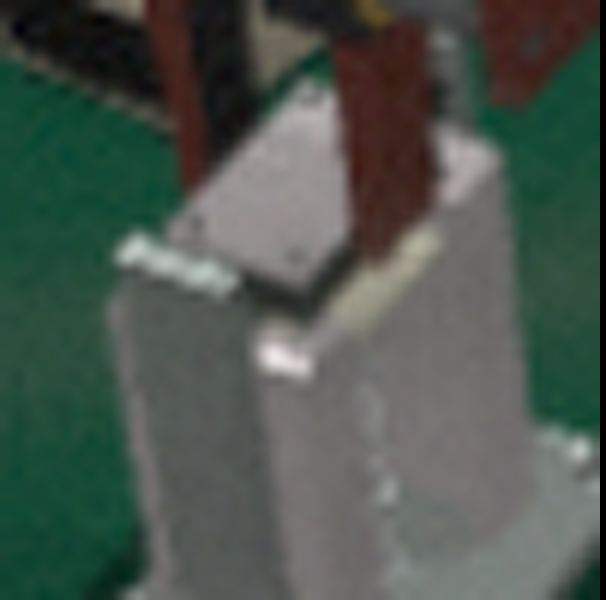

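```bash
python3 - <<'E'
from mag import *
S=grab("side"); s,p,phi=st()
th=np.radians(phi);M=np.array([[np.cos(th),-np.sin(th)],[np.sin(th),np.cos(th)]])
def u(x,y,z,o=(0,0)): return ((proj(S,np.r_[M@[x,y]+p[:2]+o,z])[0]-[180,140]+.5)*12-.5).round(1)
print("mod top near",u(-29,-18,p[2]+9.4),"left",u(-29,18,p[2]+9.4),"far-l",u(29,18,p[2]+9.4),"mod bottom near",u(-29,-18,p[2]-6.6))
print("rim near",u(-42,-26,120),"rim right",u(42,-26,120),"lip inner",u(22,-26,120),"postL l",u(-50,14,146),u(-42,14,146),u(-42,-14,146),u(-50,-14,146))
print("postR",u(50,14,146),u(50,-14,146),u(42,-14,146))
for o in((1,0),(0,1)): print(u(-42,-26,120,o)-u(-42,-26,120))
print("dz",u(-42,-26,121)-u(-42,-26,120))
E
```

```text
mod top near [300.7 279.4] left [162.8 230.5] far-l [305.5  79.6] mod bottom near [308.2 333.8]
rim near [307.7 386.2] rim right [506.6 161.3] lip inner [460.9 212.9] postL l [118.8 264. ] [139.7 242. ] [248.  280.6] [227.5 303. ]
postR [366.2   3.3] [470.9  37.8] [452.5  57.9]
[ 3.7 -2. ]
[-2.7 -2.3]
dz [-0.5 -3.3]
```

Call:
play_rows([
  [0, [0.03, 0.06, 0], 0],
  [0, [0.03, 0.06, -0.05], 0],
  [0, [0.03, 0.06, -0.1], 0],
  [0, [0.03, 0.06, -0.13], 0],
  [0, [0.03, 0.06, -0.13], 0],
])

```text
clock: 6.75
ee_pos: [521.1, 104.3, 124.0]
ee_rot: [-0.0, 0.981, 0.193, -0.0]
wrist_force: [0.7, -0.9, -1.4]
gripper_width: 0.408
```

```bash
python3 look.py g5.png
```

```text
[521.18732124 104.29363658 124.11505556] 22.30002722799736 [ 0.2 -0.2 -0.3] [-0.04  0.07  0.  ]
(600, 606, 3)
```

View pics/g5.png

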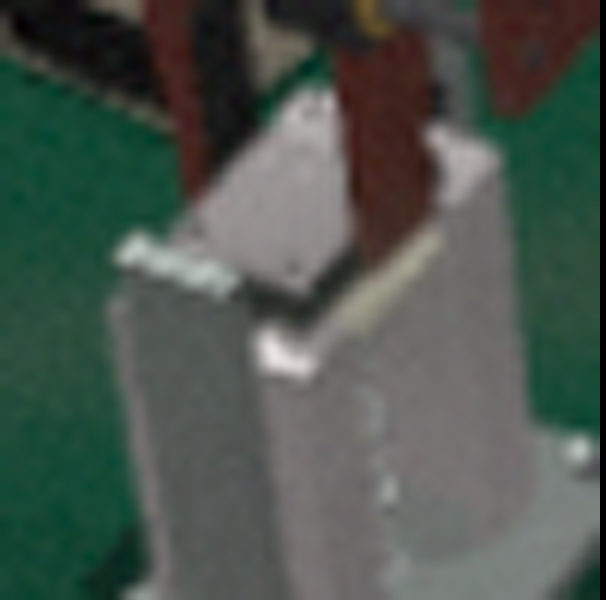

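Call:
play_rows([
  [0, [0, 0, -0.05], 0],
  [0, [0, 0, -0.1], 0],
  [0, [0, 0, -0.1], 0],
  [0, [0, 0, -0.1], 0],
])

```text
clock: 7.2
ee_pos: [521.2, 104.3, 121.2]
ee_rot: [-0.0, 0.981, 0.193, -0.0]
wrist_force: [0.5, -0.4, -0.7]
gripper_width: 0.405
```

Call:
play_rows([
  [0, [0, 0, -0.05], 0],
  [0, [0, 0, -0.1], 0],
  [0, [0, 0, -0.1], 0],
  [0, [0, 0, -0.1], 0],
])

```text
clock: 7.6
ee_pos: [521.2, 104.3, 118.1]
ee_rot: [-0.0, 0.981, 0.193, -0.0]
wrist_force: [-0.1, -0.5, -0.7]
gripper_width: 0.406
```

Call:
play_rows([
  [0, [-0.02, 0.047, 0], 0],
  [0, [-0.03, 0.07, 0], 0],
  [0, [-0.03, 0.07, 0], 0],
  [0, [-0.03, 0.07, 0], 0],
])

```text
clock: 8.0
ee_pos: [520.4, 106.5, 118.3]
ee_rot: [-0.0, 0.981, 0.193, 0.0]
wrist_force: [-0.4, -0.2, -1.5]
gripper_width: 0.408
```

Call:
play_rows([
  [0, [0.03, -0.07, 0], 0],
  [0, [0.05, -0.117, 0], 0],
  [0, [0.06, -0.14, 0], 0],
  [0, [0.06, -0.14, 0], 0],
  [0, [0.06, -0.14, 0], 0],
])

```text
clock: 8.5
ee_pos: [521.7, 103.4, 118.3]
ee_rot: [-0.001, 0.981, 0.193, -0.0]
wrist_force: [-1.0, 5.6, 1.2]
gripper_width: 0.407
```

Call:
play_rows([
  [0, [-0.03, 0.07, 0], 0],
  [0, [-0.06, 0.14, 0], 0],
  [0, [-0.08, 0.187, 0], 0],
  [0, [-0.09, 0.21, 0], 0],
  [0, [-0.09, 0.21, 0], 0],
])

```text
clock: 9.0
ee_pos: [520.0, 107.2, 118.3]
ee_rot: [0.001, 0.981, 0.194, 0.0]
wrist_force: [0.8, -5.5, -2.0]
gripper_width: 0.406
```

```bash
python3 look.py g6.png
```

```text
[520.04705311 107.17700011 118.2825262 ] 22.32745984045323 [ 1.9 -5.3 -1.9] [-1.02 -0.05 -0.11]
(600, 606, 3)
```

Call:
play_rows([
  [0, [0.048, -0.107, 0.07], 0],
  [0, [0.1, -0.086, 0.07], 0],
  [0, [0.14, -0.069, 0.07], 0],
  [0, [0.14, -0.069, 0.07], 0],
  [0, [0.14, -0.069, 0.07], 0],
])

```text
clock: 9.55
ee_pos: [522.7, 106.3, 120.0]
ee_rot: [-0.0, 0.981, 0.193, -0.001]
wrist_force: [-3.7, -3.1, 1.6]
gripper_width: 0.406
```

Call:
play_rows([
  [0, [-0.06, -0.025, 0], 0],
  [0, [-0.12, -0.049, 0], 0],
  [0, [-0.185, -0.076, 0], 0],
  [0, [-0.185, -0.076, 0], 0],
  [0, [-0.185, -0.076, 0], 0],
])

```text
clock: 10.05
ee_pos: [519.0, 104.4, 120.7]
ee_rot: [-0.0, 0.981, 0.193, 0.001]
wrist_force: [1.6, 1.9, 0.4]
gripper_width: 0.404
```

Touch probing gives the magazine axis, measured at the TCP: (520.9, 105.3), with the expected 4 mm of clearance both ways. Next I centre the module and push it down pinched.

Call:
play_rows([
  [0, [0.0925, 0.038, 0], 0],
  [0, [0.0925, 0.038, -0.25], 0],
  [0, [0.0925, 0.038, -0.5], 0],
  [0, [0.0925, 0.038, -0.6], 0],
  [0, [0.0925, 0.038, -0.6], 0],
])

```text
clock: 10.55
ee_pos: [521.0, 105.2, 101.8]
ee_rot: [-0.0, 0.981, 0.193, -0.0]
wrist_force: [1.3, -0.2, 1.4]
gripper_width: 0.404
```

Call:
play_rows([
  [0, [0, 0, -0.1], 0],
  [0, [0, 0, -0.2], 0],
  [0, [0, 0, -0.3], 0],
  [0, [0, 0, -0.37], 0],
  [0, [0, 0, -0.37], 0],
])

```text
clock: 11.05
ee_pos: [521.1, 105.2, 91.2]
ee_rot: [0.0, 0.981, 0.193, 0.0]
wrist_force: [0.8, 0.0, 4.9]
gripper_width: 0.403
```

```bash
python3 look.py g7.png
```

```text
[521.08226275 105.24225419  91.36130135] 22.2988772995036 [1.  0.4 3.3] [-0.13  0.07 -0.  ]
(600, 606, 3)
```

View pics/g7.png

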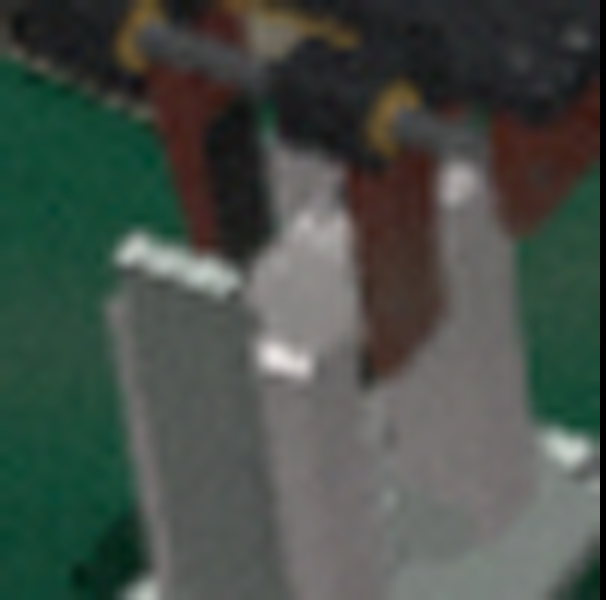

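Call:
play_rows([
  [0.6, [0, 0, 0], 0],
  [0.6, [0, 0, 0], 0],
  [0.6, [0, 0, 0], 0],
  [0.6, [0, 0, 0.65], 0],
  [0, [0, 0, 1.2], 0],
])

```text
clock: 11.6
ee_pos: [520.1, 105.3, 127.1]
ee_rot: [-0.0, 0.981, 0.193, -0.001]
wrist_force: [0.1, 0.3, -0.2]
gripper_width: 0.539
```

Call:
play_rows([
  [0, [0, 0, 0], 0],
  [0, [0, 0, 0], 0],
  [0, [0, 0, 0], 0],
  [0, [0, 0, 0], 0],
  [0, [0, 0, 0], 0],
])

```text
clock: 12.1
ee_pos: [520.4, 105.3, 126.5]
ee_rot: [-0.0, 0.981, 0.193, -0.001]
wrist_force: [-0.5, -0.1, 0.3]
gripper_width: 0.092
```

Call:
play_rows([
  [0, [0, 0, -0.5], 0],
  [0, [0, 0, -0.7], 0],
  [0, [0, 0, -0.85], 0],
  [0, [0, 0, -0.94], 0],
  [0, [0, 0, -0.94], 0],
])

```text
clock: 12.6
ee_pos: [520.2, 105.2, 99.0]
ee_rot: [-0.0, 0.981, 0.193, -0.001]
wrist_force: [-2.9, 0.1, 5.4]
gripper_width: 0.003
```

Call:
play_rows([
  [0, [0, 0, 0.3], 0],
  [0, [0, 0, 1.5], 0],
  [0, [0, 0, 3], 0],
  [0, [0, 0, 3], 0],
])

```text
clock: 13.0
ee_pos: [525.5, 105.7, 195.3]
ee_rot: [0.001, 0.981, 0.193, 0.006]
wrist_force: [1.1, 0.1, 0.5]
gripper_width: 0.004
```

```bash
python3 look.py g8.png; python3 -c "
from mag import *
S=grab('side');T=grab('top')
for m in mods(T,S):print(*m)"
```

```text
[523.87783047 105.52456551 192.7407711 ] 22.301310070941724 [-0.2  0.4 -0.3] [-0.07  0.12 -0.02]
(600, 606, 3)
[300. 263.] [ 416.  -159.3    3.7] [ 416.1 -155.9    3.4   19.7]
[355. 259.] [ 423.2 -312.1   16.1] [ 423.  -308.9   16.7   18.7]
[208. 239.] [488.3 102.  -44.2] None
[351. 225.] [ 516.6 -305.7  -20.8] [ 516.9 -302.7  -20.4   19.1]
[305. 187.] [ 629.3 -182.8   -8.5] [ 629.6 -180.7   -9.1   18. ]
```

View pics/g8.png

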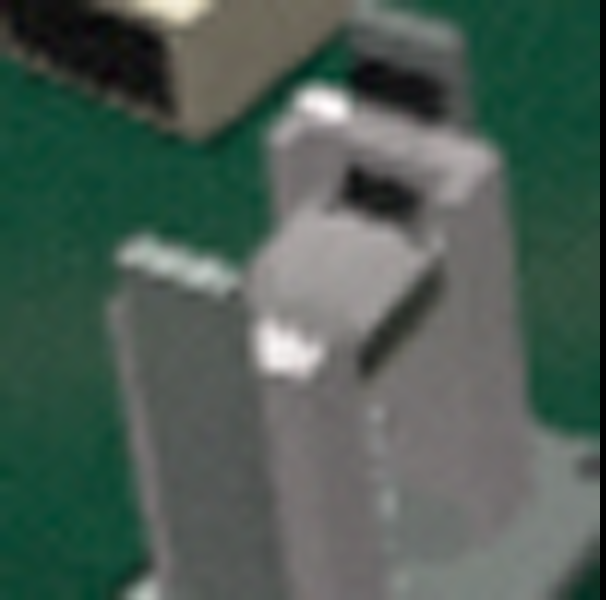

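Call:
play_rows([
  [0.6, [0.45, -1.2, 0], -0.8],
  [0.6, [0.9, -2.4, 0], -1.6],
  [0.6, [1.35, -3.6, 0], -2.4],
  [0.6, [1.8, -4.75, 0], -3.2],
  [0.6, [1.8, -4.75, 0], -3.2],
])

```text
clock: 13.65
ee_pos: [575.8, -41.1, 187.3]
ee_rot: [0.001, 0.999, 0.052, -0.001]
wrist_force: [-0.8, 0.3, 0.3]
gripper_width: 0.418
```

Call:
play_rows([
  [0.6, [0.45, -1.2, -0.5], -0.8],
  [0.6, [0.9, -2.4, -1], -1.6],
  [0.6, [1.4, -3.6, -1.5], -2.4],
  [0.6, [1.82, -4.74, -2], -3.02],
  [0.6, [1.82, -4.74, -3.5], -3.02],
])

```text
clock: 14.15
ee_pos: [634.0, -184.4, 85.5]
ee_rot: [0.002, 0.997, -0.079, 0.004]
wrist_force: [1.4, -0.4, 0.2]
gripper_width: 0.6
```

Call:
play_rows([
  [0.6, [0, 0, -0.5], 0],
  [0.6, [0, 0, -0.5], 0],
  [0.6, [0, 0, -0.5], 0],
])

```text
clock: 14.45
ee_pos: [629.0, -178.1, 69.1]
ee_rot: [-0.0, 0.997, -0.076, -0.001]
wrist_force: [-0.9, -0.4, -1.0]
gripper_width: 0.599
```

```bash
python3 -c "
from mag import *
S=grab('side');s,p,phi=st();print(p,phi)
show('g9.png',[(S,270,170,340,260,6)])"
```

```text
[ 629.9973208  -178.53570847   70.16957307] -8.722457429447047
(540, 426, 3)
```

View pics/g9.png

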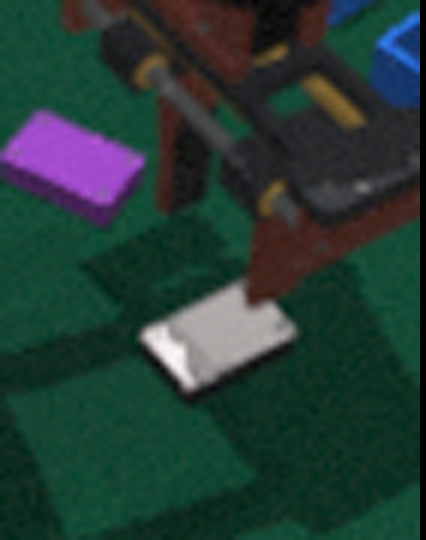

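Call:
play_rows([
  [0.6, [0, 0, -1], 0],
  [0.6, [0, 0, -1.8], 0],
  [0.6, [0, 0, -2.1], 0],
  [0.6, [0, 0, -2.1], 0],
  [0.6, [0, 0, -2.1], 0],
])

```text
clock: 15.0
ee_pos: [630.6, -179.5, 7.6]
ee_rot: [0.0, 0.997, -0.077, 0.001]
wrist_force: [-0.6, -0.1, 0.2]
gripper_width: 0.602
```

Call:
play_rows([
  [0, [0, 0, 0], 0],
  [0, [0, 0, 0], 0],
  [0, [0, 0, 0], 0],
  [0, [0, 0, 0], 0],
  [0, [0, 0, 0], 0],
])

```text
clock: 15.5
ee_pos: [630.2, -179.8, 7.1]
ee_rot: [0.0, 0.997, -0.077, 0.001]
wrist_force: [-1.3, 0.5, 5.9]
gripper_width: 0.404
```

Call:
play_rows([
  [0, [0, 0, 0.5], 0],
  [0, [0, 0, 1.5], 0],
  [0, [0, 0, 3], 0],
  [0, [0, 0, 4.5], 0],
  [0, [0, 0, 5.5], 0],
])

```text
clock: 16.0
ee_pos: [630.5, -179.8, 175.4]
ee_rot: [0.001, 0.997, -0.077, 0.002]
wrist_force: [0.9, -0.3, -0.7]
gripper_width: 0.407
```

Call:
play_rows([
  [0, [-0.45, 1.2, 0], 0.8],
  [0, [-0.9, 2.4, 0], 1.6],
  [0, [-1.35, 3.6, 0], 2.4],
  [0, [-1.8, 4.75, 0], 3.2],
  [0, [-1.8, 4.75, 0], 3.2],
])

```text
clock: 16.5
ee_pos: [572.6, -32.9, 171.6]
ee_rot: [-0.001, 0.998, 0.065, -0.001]
wrist_force: [0.0, 0.4, -0.4]
gripper_width: 0.408
```

Call:
play_rows([
  [0, [-0.45, 1.2, 0], 0.8],
  [0, [-0.9, 2.4, 0], 1.6],
  [0, [-1.4, 3.6, 0], 2.4],
  [0, [-1.82, 4.71, 0], 3.02],
  [0, [-1.82, 4.71, 0], 3.02],
])

```text
clock: 17.0
ee_pos: [519.2, 107.1, 171.5]
ee_rot: [-0.001, 0.981, 0.195, -0.0]
wrist_force: [0.1, -0.7, -0.5]
gripper_width: 0.411
```

```bash
python3 look.py g10.png
```

```text
[520.48181411 105.42124459 171.66817508] 22.414267050729194 [-0.6 -0.1 -0.3] [-0.04  0.14  0.02]
(600, 606, 3)
```

View pics/g10.png

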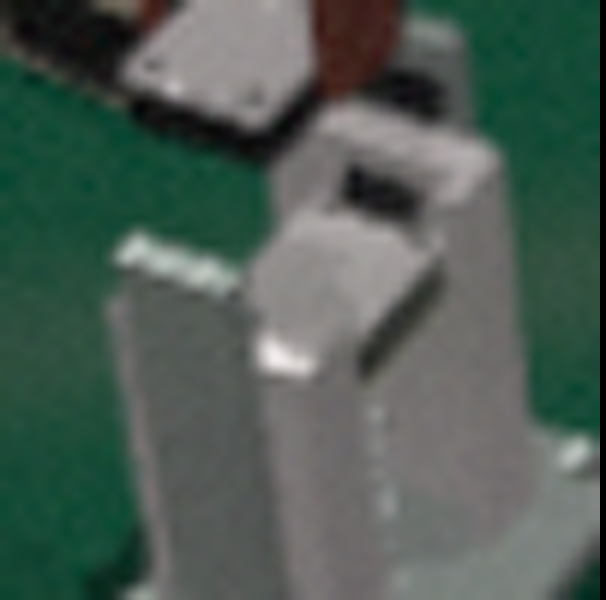

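Call:
play_rows([
  [0, [0.03, 0, -0.5], 0],
  [0, [0.03, 0, -1], 0],
  [0, [0.03, 0, -1.5], 0],
  [0, [0.03, 0, -1.7], 0],
  [0, [0.03, 0, -1.7], 0],
])

```text
clock: 17.55
ee_pos: [523.4, 103.8, 121.3]
ee_rot: [-0.0, 0.981, 0.192, 0.001]
wrist_force: [-2.5, 3.8, 9.3]
gripper_width: 0.416
```

Call:
play_rows([
  [0, [0.04, 0.016, 0], 0],
  [0, [0.092, 0.038, 0], 0],
  [0, [0.092, 0.038, 0], 0],
  [0, [0.092, 0.038, 0], 0],
])

```text
clock: 17.95
ee_pos: [524.3, 104.1, 121.3]
ee_rot: [0.0, 0.981, 0.192, -0.001]
wrist_force: [-6.7, 1.3, 12.9]
gripper_width: 0.42
```

Call:
play_rows([
  [0, [-0.092, -0.038, 0], 0],
  [0, [-0.184, -0.076, 0], 0],
  [0, [-0.184, -0.076, 0], 0],
  [0, [-0.184, -0.076, 0], 0],
  [0, [-0.184, -0.076, 0], 0],
])

```text
clock: 18.45
ee_pos: [522.1, 102.1, 121.7]
ee_rot: [0.0, 0.981, 0.192, 0.002]
wrist_force: [0.1, 1.8, 5.9]
gripper_width: 0.414
```

Call:
play_rows([
  [0, [0.092, 0.038, 0.4], 0],
  [0, [0.092, 0.038, 0.4], 0],
  [0, [0.092, 0.038, 0.4], 0],
  [0, [0.092, 0.038, 0.4], 0],
  [0, [0.092, 0.038, 0.4], 0],
])

```text
clock: 18.95
ee_pos: [521.4, 104.0, 131.5]
ee_rot: [-0.0, 0.981, 0.193, -0.001]
wrist_force: [0.7, 0.7, -0.9]
gripper_width: 0.415
```

```bash
python3 look.py g11.png
```

```text
[521.45070331 104.12666809 131.5817844 ] 22.280589683014 [-0.6  0.9 -0.3] [-0.05  0.13  0.  ]
(600, 606, 3)
```

View pics/g11.png

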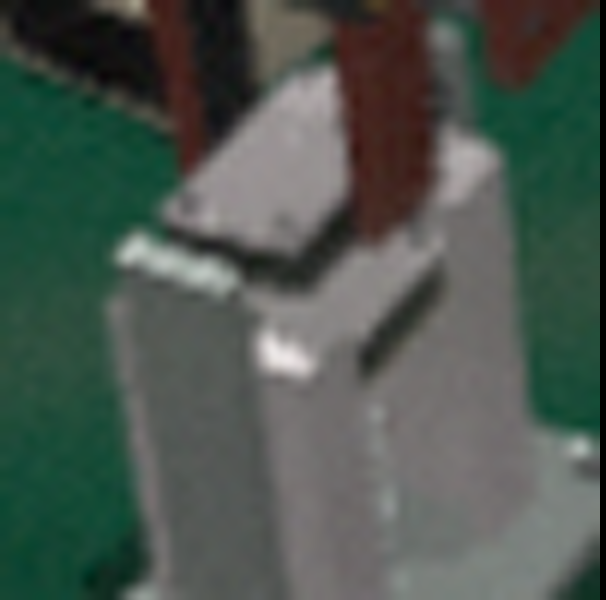

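Call:
play_rows([
  [0, [-0.01, 0.04, 0], 0],
  [0, [-0.01, 0.04, 0], 0],
  [0, [-0.01, 0.04, -0.1], 0],
  [0, [-0.01, 0.04, -0.2], 0],
  [0, [-0.01, 0.04, -0.2], 0],
])

```text
clock: 19.5
ee_pos: [521.1, 105.6, 125.5]
ee_rot: [-0.0, 0.981, 0.193, -0.0]
wrist_force: [0.2, 0.0, -0.4]
gripper_width: 0.423
```

Call:
play_rows([
  [0, [0, 0, -0.05], 0],
  [0, [0, 0, -0.1], 0],
  [0, [0, 0, -0.15], 0],
  [0, [0, 0, -0.15], 0],
  [0, [0, 0, -0.15], 0],
])

```text
clock: 20.0
ee_pos: [521.5, 105.6, 121.5]
ee_rot: [-0.0, 0.981, 0.193, -0.0]
wrist_force: [0.4, -0.4, -0.2]
gripper_width: 0.416
```

Call:
play_rows([
  [0, [0, 0, -0.05], 0],
  [0, [0, 0, -0.1], 0],
  [0, [0, 0, -0.15], 0],
  [0, [0, 0, -0.15], 0],
  [0, [0, 0, -0.15], 0],
])

```text
clock: 20.5
ee_pos: [521.5, 105.6, 117.0]
ee_rot: [-0.0, 0.981, 0.193, -0.0]
wrist_force: [-0.1, -0.7, -1.5]
gripper_width: 0.413
```

```bash
python3 look.py g12.png
```

```text
[521.54434587 105.60221742 117.02108807] 22.297137811380964 [-0.1  0.5 -1. ] [-0.04  0.13 -0.03]
(600, 606, 3)
```

View pics/g12.png

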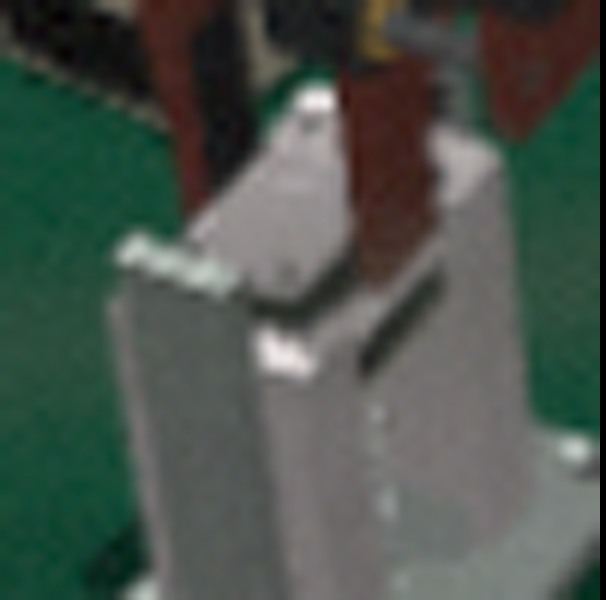

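Call:
play_rows([
  [0, [0, 0, -0.05], 0],
  [0, [0, 0, -0.1], 0],
  [0, [0, 0, -0.15], 0],
  [0, [0, 0, -0.15], 0],
  [0, [0, 0, -0.15], 0],
])

```text
clock: 21.05
ee_pos: [521.8, 105.7, 112.7]
ee_rot: [-0.0, 0.981, 0.193, 0.0]
wrist_force: [0.5, 1.2, 1.3]
gripper_width: 0.414
```

Call:
play_rows([
  [0, [0, 0, -0.05], 0],
  [0, [0, 0, -0.1], 0],
  [0, [0, 0, -0.15], 0],
  [0, [0, 0, -0.15], 0],
  [0, [0, 0, -0.15], 0],
])

```text
clock: 21.55
ee_pos: [522.3, 105.7, 108.2]
ee_rot: [-0.0, 0.981, 0.193, 0.001]
wrist_force: [0.3, 1.7, 4.1]
gripper_width: 0.414
```

```bash
python3 look.py g13.png
```

```text
[522.20781417 105.65355672 108.23246698] 22.29393046766205 [2.2 0.3 3.3] [ 0.13 -0.11  0.01]
(600, 606, 3)
```

View pics/g13.png

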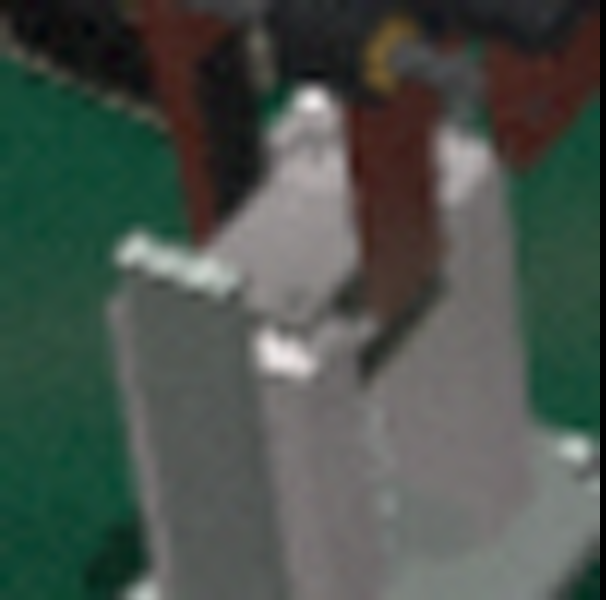

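Call:
play_rows([
  [0.6, [0, 0, 0], 0],
  [0.6, [0, 0, 0], 0],
  [0.6, [0, 0, 0], 0],
  [0.6, [-0.03, 0, 0.8], 0],
  [0, [-0.03, 0, 1.4], 0],
])

```text
clock: 22.1
ee_pos: [519.7, 105.5, 150.1]
ee_rot: [-0.0, 0.981, 0.193, -0.001]
wrist_force: [0.1, -0.7, 0.3]
gripper_width: 0.542
```

Call:
play_rows([
  [0, [0, 0, 0], 0],
  [0, [0, 0, 0], 0],
  [0, [0, 0, 0], 0],
  [0, [0, 0, 0], 0],
  [0, [0, 0, 0], 0],
])

```text
clock: 22.6
ee_pos: [520.1, 105.6, 149.2]
ee_rot: [-0.0, 0.981, 0.193, -0.001]
wrist_force: [-1.0, -0.5, -0.1]
gripper_width: 0.096
```

Call:
play_rows([
  [0, [0, 0, -0.5], 0],
  [0, [0, 0, -0.7], 0],
  [0, [0, 0, -0.8], 0],
  [0, [0, 0, -0.9], 0],
  [0, [0, 0, -0.9], 0],
])

```text
clock: 23.1
ee_pos: [520.5, 105.6, 122.8]
ee_rot: [-0.0, 0.981, 0.193, -0.0]
wrist_force: [-0.1, -0.1, -0.7]
gripper_width: 0.003
```

```bash
python3 look.py g14.png
```

```text
[520.67013835 105.60116041 123.06887763] 22.296946018246445 [-0.1  0.2 -0.8] [-0.08  0.17 -0.06]
(600, 606, 3)
```

View pics/g14.png

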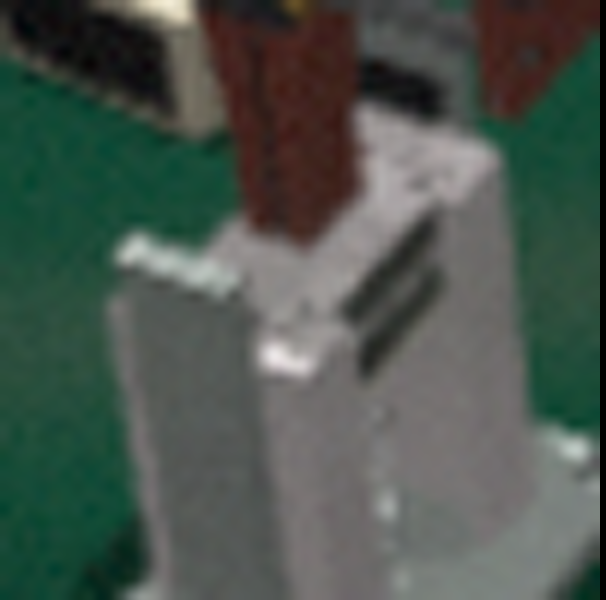

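Call:
play_rows([
  [0, [0, 0, -0.2], 0],
  [0, [0, 0, -0.35], 0],
  [0, [0, 0, -0.5], 0],
  [0, [0, 0, -0.65], 0],
  [0, [0, 0, -0.8], 0],
])

```text
clock: 23.65
ee_pos: [521.8, 105.7, 99.8]
ee_rot: [0.0, 0.981, 0.193, 0.001]
wrist_force: [-0.6, 0.3, 8.0]
gripper_width: 0.003
```

Call:
play_rows([
  [0, [0, 0, 0], 0],
  [0, [0, 0, 0], 0],
])

```text
clock: 23.85
ee_pos: [521.9, 105.7, 99.8]
ee_rot: [0.0, 0.981, 0.193, 0.001]
wrist_force: [-0.3, 0.1, 7.7]
gripper_width: 0.006
```

Call:
play_rows([
  [0, [0, 0, 0.5], 0],
  [0, [0, 0, 1.5], 0],
  [0, [0, 0, 3], 0],
  [0, [0, 0, 3], 0],
])

```text
clock: 24.25
ee_pos: [524.6, 105.9, 194.1]
ee_rot: [0.001, 0.981, 0.193, 0.005]
wrist_force: [1.1, -0.8, 0.3]
gripper_width: 0.007
```

```bash
python3 look.py g15.png; python3 -c "
from mag import *
S=grab('side');T=grab('top')
for m in mods(T,S):print(*m)"
```

```text
[522.98869085 105.78661365 191.65719982] 22.301869976503156 [ 0.1  0.8 -0.6] [ 0.01  0.16 -0.02]
(600, 606, 3)
[300. 263.] [ 415.9 -159.4    4.3] [ 416.1 -155.9    3.4   19.8]
[355. 259.] [ 423.2 -312.1   16.1] [ 423.  -308.9   16.7   18.5]
[351. 225.] [ 516.6 -305.7  -20.8] [ 516.9 -302.7  -20.4   19.1]
```

View pics/g15.png

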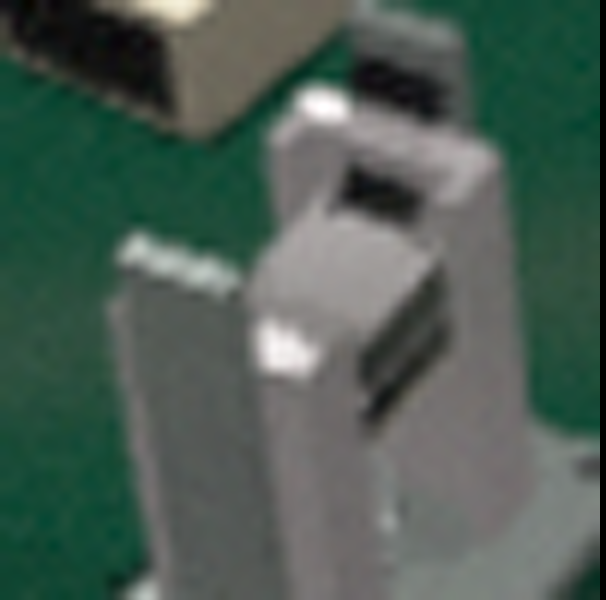

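Both modules are latched flat under the catches, at (390,190) in the crop. Next is module A, pixel (300,263) in the top view.

Call:
play_rows([
  [0.6, [-0.45, -1.1, 0], -0.5],
  [0.6, [-0.9, -2.2, 0], -1],
  [0.6, [-1.35, -3.3, 0], -1.5],
  [0.6, [-1.76, -4.33, 0], -1.88],
  [0.6, [-1.76, -4.33, 0], -1.88],
])

```text
clock: 24.9
ee_pos: [464.9, -26.7, 187.2]
ee_rot: [-0.0, 0.994, 0.11, -0.002]
wrist_force: [-0.2, 0.7, -0.0]
gripper_width: 0.424
```

Call:
play_rows([
  [0.6, [-0.45, -1.1, -0.5], -0.5],
  [0.6, [-0.9, -2.2, -1], -1],
  [0.6, [-1.35, -3.3, -1.5], -1.5],
  [0.6, [-1.76, -4.34, -2], -1.88],
  [0.6, [-1.76, -4.34, -3.5], -1.88],
])

```text
clock: 25.4
ee_pos: [416.9, -158.2, 84.7]
ee_rot: [0.002, 1.0, 0.029, 0.003]
wrist_force: [1.8, -0.3, -1.1]
gripper_width: 0.6
```

Call:
play_rows([
  [0.6, [0, 0, -0.5], 0],
  [0.6, [0, 0, -0.5], 0],
  [0.6, [0, 0, -0.5], 0],
])

```text
clock: 25.7
ee_pos: [414.7, -153.8, 68.4]
ee_rot: [-0.001, 1.0, 0.031, -0.001]
wrist_force: [0.2, 0.5, -0.3]
gripper_width: 0.599
```

```bash
python3 -c "
from mag import *
S=grab('side');s,p,phi=st();print(p,phi,s['q'].round(2))
show('g16.png',[(S,200,210,270,300,6)])"
```

```text
[ 415.39393365 -154.12781723   69.14553403] 3.5448371847960516 [-0.51  0.36  2.01  0.    0.78  1.  ]
(540, 426, 3)
```

View pics/g16.png

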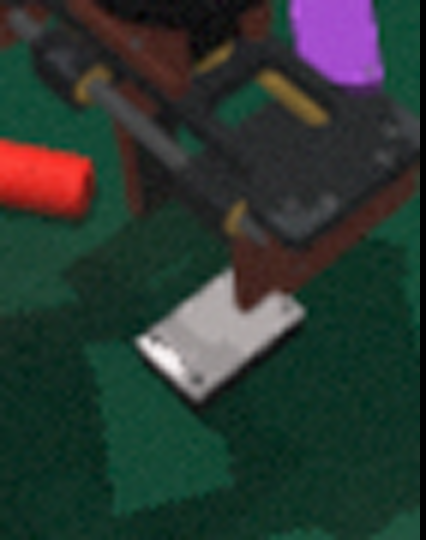

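Call:
play_rows([
  [0.6, [0, 0, -1], 0],
  [0.6, [0, 0, -1.8], 0],
  [0.6, [0, 0, -2.07], 0],
  [0.6, [0, 0, -2.07], 0],
  [0.6, [0, 0, -2.07], 0],
])

```text
clock: 26.25
ee_pos: [415.8, -154.7, 7.8]
ee_rot: [0.0, 1.0, 0.031, 0.001]
wrist_force: [-0.1, -0.3, -0.3]
gripper_width: 0.6
```

Call:
play_rows([
  [0, [0, 0, 0], 0],
  [0, [0, 0, 0], 0],
  [0, [0, 0, 0], 0],
  [0, [0, 0, 0], 0],
  [0, [0, 0, 0], 0],
])

```text
clock: 26.75
ee_pos: [415.6, -154.9, 7.7]
ee_rot: [0.0, 1.0, 0.03, 0.001]
wrist_force: [0.4, 0.3, 7.2]
gripper_width: 0.405
```

Call:
play_rows([
  [0, [0, 0, 0.5], 0],
  [0, [0, 0, 1.5], 0],
  [0, [0, 0, 3], 0],
  [0, [0, 0, 4.5], 0],
  [0, [0, 0, 5.5], 0],
])

```text
clock: 27.25
ee_pos: [415.6, -154.8, 174.9]
ee_rot: [0.001, 1.0, 0.03, 0.001]
wrist_force: [0.7, -1.0, -0.5]
gripper_width: 0.405
```

Call:
play_rows([
  [0, [0.45, 1.1, 0], 0.5],
  [0, [0.9, 2.2, 0], 1],
  [0, [1.35, 3.3, 0], 1.5],
  [0, [1.76, 4.33, 0], 1.88],
  [0, [1.76, 4.33, 0], 1.88],
])

```text
clock: 27.75
ee_pos: [468.7, -21.7, 172.2]
ee_rot: [-0.001, 0.993, 0.114, 0.001]
wrist_force: [-0.9, -0.0, -1.0]
gripper_width: 0.402
```

Call:
play_rows([
  [0, [0.45, 1.1, 0], 0.5],
  [0, [0.9, 2.2, 0], 1],
  [0, [1.35, 3.3, 0], 1.5],
  [0, [1.75, 4.32, 0], 1.87],
  [0, [1.75, 4.32, 0], 1.87],
])

```text
clock: 28.25
ee_pos: [521.6, 107.2, 172.0]
ee_rot: [-0.0, 0.981, 0.194, 0.001]
wrist_force: [0.2, -0.6, -1.5]
gripper_width: 0.406
```

Call:
play_rows([
  [0, [0, 0, -0.4], 0],
  [0, [0, 0, -0.8], 0],
  [0, [0, 0, -1.2], 0],
  [0, [0, 0, -1.2], 0],
  [0, [0, 0, -1.2], 0],
])

```text
clock: 28.75
ee_pos: [519.6, 104.3, 135.2]
ee_rot: [-0.0, 0.981, 0.192, -0.001]
wrist_force: [-0.5, -0.6, -0.1]
gripper_width: 0.402
```

```bash
python3 look.py g17.png
```

```text
[520.17967715 104.44883342 135.75708255] 22.197519733134698 [ 0.4  0.5 -1.7] [0.03 0.11 0.04]
(600, 606, 3)
```

View pics/g17.png

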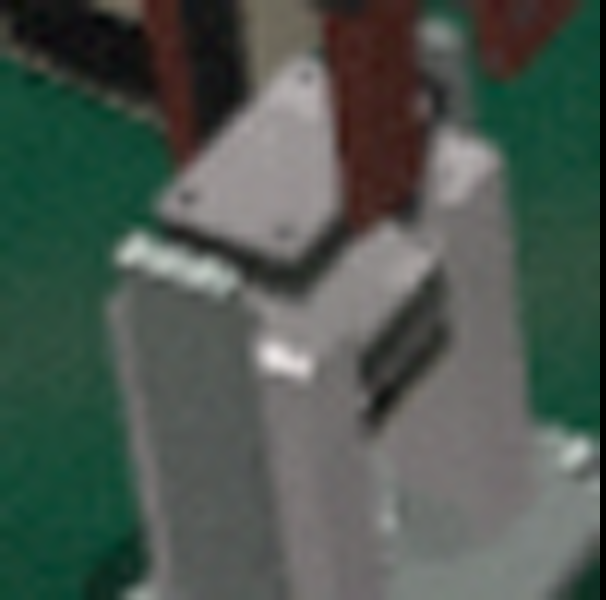

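Call:
play_rows([
  [0, [0.03, 0.035, 0], 0],
  [0, [0.03, 0.035, -0.1], 0],
  [0, [0.03, 0.035, -0.2], 0],
  [0, [0.03, 0.035, -0.2], 0],
  [0, [0.03, 0.035, -0.2], 0],
])

```text
clock: 29.3
ee_pos: [521.1, 106.1, 129.8]
ee_rot: [-0.0, 0.981, 0.193, -0.0]
wrist_force: [0.0, -0.3, -0.7]
gripper_width: 0.408
```

Call:
play_rows([
  [0, [0, 0, -0.05], 0],
  [0, [0, 0, -0.1], 0],
  [0, [0, 0, -0.15], 0],
  [0, [0, 0, -0.15], 0],
  [0, [0, 0, -0.15], 0],
])

```text
clock: 29.8
ee_pos: [521.1, 106.0, 125.4]
ee_rot: [-0.0, 0.981, 0.193, -0.0]
wrist_force: [0.4, -0.5, -0.5]
gripper_width: 0.407
```

Call:
play_rows([
  [0, [0, 0, -0.05], 0],
  [0, [0, 0, -0.1], 0],
  [0, [0, 0, -0.1], 0],
  [0, [0, 0, -0.1], 0],
])

```text
clock: 30.2
ee_pos: [521.2, 106.0, 122.3]
ee_rot: [-0.0, 0.981, 0.193, -0.0]
wrist_force: [0.0, -0.5, -1.4]
gripper_width: 0.408
```

Call:
play_rows([
  [0, [0, -0.015, -0.08], 0],
  [0, [0, -0.015, -0.16], 0],
  [0, [0, -0.015, -0.24], 0],
  [0, [0, -0.015, -0.3], 0],
  [0, [0, -0.015, -0.3], 0],
])

```text
clock: 30.7
ee_pos: [521.7, 105.6, 113.5]
ee_rot: [0.0, 0.981, 0.193, 0.0]
wrist_force: [-0.2, 0.4, 1.8]
gripper_width: 0.407
```

Call:
play_rows([
  [0.6, [0, 0, 0], 0],
  [0.6, [0, 0, 0], 0],
  [0.6, [0, 0, 0], 0],
  [0.6, [0, 0, 0.6], 0],
  [0, [0, 0, 1.2], 0],
])

```text
clock: 31.2
ee_pos: [520.5, 105.5, 149.2]
ee_rot: [-0.0, 0.981, 0.193, -0.001]
wrist_force: [0.2, 0.5, 1.2]
gripper_width: 0.545
```

Call:
play_rows([
  [0, [0, 0, 0], 0],
  [0, [0, 0, 0], 0],
  [0, [0, 0, 0], 0],
  [0, [0, 0, 0], 0],
  [0, [0, 0, 0], 0],
])

```text
clock: 31.7
ee_pos: [520.7, 105.6, 148.7]
ee_rot: [-0.0, 0.981, 0.193, -0.001]
wrist_force: [0.7, 0.3, -0.2]
gripper_width: 0.094
```

Call:
play_rows([
  [0, [0, 0, -0.4], 0],
  [0, [0, 0, -0.6], 0],
  [0, [0, 0, -0.7], 0],
  [0, [0, 0, -0.7], 0],
  [0, [0, 0, -0.7], 0],
])

```text
clock: 32.2
ee_pos: [521.2, 105.6, 128.3]
ee_rot: [-0.0, 0.981, 0.193, -0.0]
wrist_force: [-0.4, 0.1, 0.2]
gripper_width: 0.007
```

```bash
python3 look.py g18.png
```

```text
[521.36975906 105.60724164 128.49569849] 22.24793533599035 [0.4 0.3 0.3] [-0.06  0.16 -0.03]
(600, 606, 3)
```

View pics/g18.png

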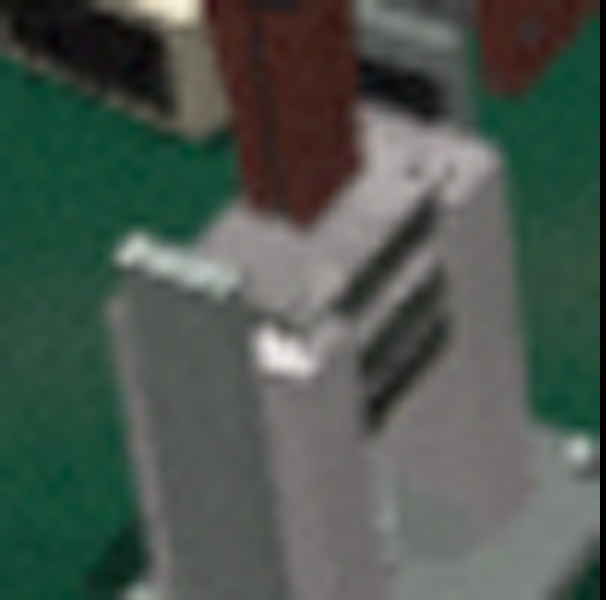

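Call:
play_rows([
  [0, [0, 0, -0.3], 0],
  [0, [0, 0, -0.5], 0],
  [0, [0, 0, -0.7], 0],
  [0, [0, 0, -0.87], 0],
  [0, [0, 0, -1.0], 0],
])

```text
clock: 32.75
ee_pos: [523.0, 105.8, 99.2]
ee_rot: [0.0, 0.981, 0.193, 0.002]
wrist_force: [-0.4, 0.2, 10.3]
gripper_width: 0.005
```

Call:
play_rows([
  [0, [0, 0, 0], 0],
  [0, [0, 0, 0], 0],
])

```text
clock: 32.95
ee_pos: [522.9, 105.8, 99.3]
ee_rot: [0.0, 0.981, 0.193, 0.002]
wrist_force: [0.3, 0.2, 9.4]
gripper_width: -0.0
```

Call:
play_rows([
  [0, [0, 0, 0.5], 0],
  [0, [0, 0, 1.5], 0],
  [0, [0, 0, 3], 0],
  [0, [0, 0, 3], 0],
])

```text
clock: 33.35
ee_pos: [525.2, 105.9, 193.4]
ee_rot: [0.001, 0.981, 0.193, 0.005]
wrist_force: [0.9, -0.3, 1.0]
gripper_width: 0.004
```

```bash
python3 look.py g19.png; python3 -c "
from mag import *
S=grab('side');T=grab('top')
for m in mods(T,S):print(*m)"
```

```text
[523.65498045 105.77345437 190.94081865] 22.249184230706135 [ 0.3 -0.2 -0.4] [-0.06  0.09  0.01]
(600, 606, 3)
[355. 259.] [ 423.2 -312.1   16.1] [ 423.  -308.9   16.7   18.6]
[208. 239.] [488.3 102.  -44.2] None
[351. 225.] [ 516.6 -305.7  -20.8] [ 516.9 -302.7  -20.4   19.1]
```

View pics/g19.png

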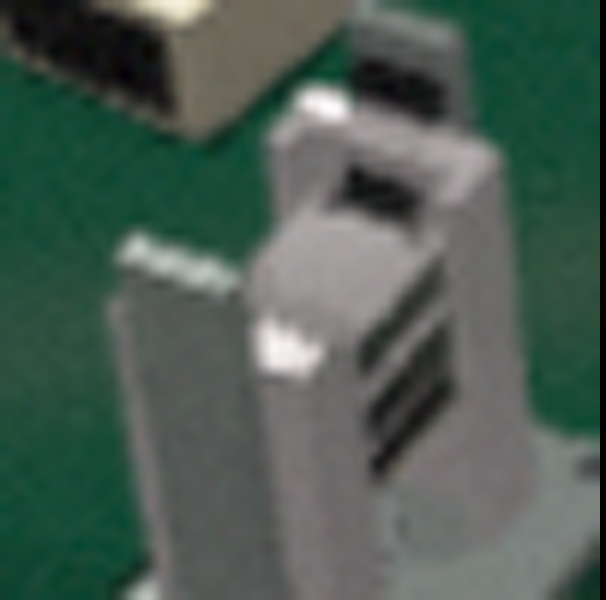

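Call:
play_rows([
  [0.6, [-0.02, -1.36, 0], -0.86],
  [0.6, [-0.04, -2.72, 0], -1.72],
  [0.6, [-0.06, -4.08, 0], -2.58],
  [0.6, [-0.08, -5.44, 0], -3.44],
  [0.6, [-0.1, -6.8, 0], -4.3],
])

```text
clock: 34.0
ee_pos: [516.6, -99.5, 186.4]
ee_rot: [-0.001, 1.0, 0.005, -0.002]
wrist_force: [-0.3, -0.3, -0.4]
gripper_width: 0.418
```

Call:
play_rows([
  [0.6, [-0.02, -1.36, -0.4], -0.86],
  [0.6, [-0.04, -2.72, -0.8], -1.72],
  [0.6, [-0.06, -4.08, -1.2], -2.58],
  [0.6, [-0.1, -5.44, -1.6], -3.44],
  [0.6, [-0.1, -6.77, -2], -4.27],
])

```text
clock: 34.5
ee_pos: [513.5, -302.3, 125.6]
ee_rot: [-0.001, 0.984, -0.18, -0.002]
wrist_force: [-0.0, -0.7, 0.4]
gripper_width: 0.599
```

Call:
play_rows([
  [0.6, [0, 0, -1], 0],
  [0.6, [0, 0, -2], 0],
  [0.6, [0, 0, -2], 0],
  [0.6, [0, 0, -2], 0],
])

```text
clock: 34.9
ee_pos: [513.9, -300.5, 67.0]
ee_rot: [-0.001, 0.984, -0.179, -0.002]
wrist_force: [-0.1, -0.1, 0.8]
gripper_width: 0.596
```

```bash
python3 -c "
from mag import *
S=grab('side');s,p,phi=st();print(p,phi,s['q'].round(2))
show('g20.png',[(S,275,220,345,310,6)])"
```

```text
[ 515.06426392 -301.11857281   68.28569658] -20.582905686746585 [-0.64  0.53  1.67  0.    0.95  1.29]
(540, 426, 3)
```

View pics/g20.png

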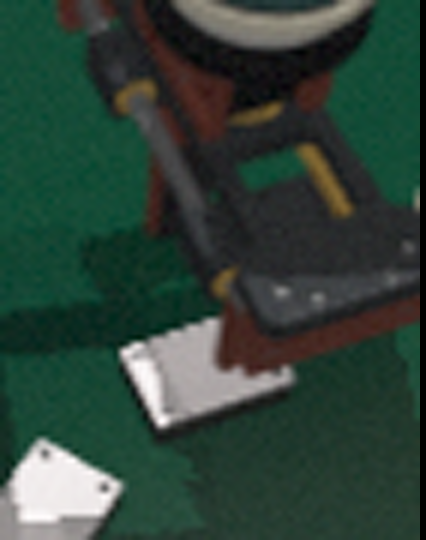

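Call:
play_rows([
  [0.6, [0.03, 0, -1], 0],
  [0.6, [0.03, 0, -1.8], 0],
  [0.6, [0.03, 0, -2.04], 0],
  [0.6, [0.03, 0, -2.04], 0],
  [0.6, [0.03, 0, -2.04], 0],
])

```text
clock: 35.45
ee_pos: [517.1, -302.0, 8.6]
ee_rot: [0.0, 0.984, -0.179, 0.001]
wrist_force: [-0.3, 0.0, 0.4]
gripper_width: 0.601
```

Call:
play_rows([
  [0, [0, 0, 0], 0],
  [0, [0, 0, 0], 0],
  [0, [0, 0, 0], 0],
  [0, [0, 0, 0], 0],
  [0, [0, 0, 0], 0],
])

```text
clock: 35.95
ee_pos: [516.7, -302.0, 8.2]
ee_rot: [0.0, 0.984, -0.179, 0.001]
wrist_force: [-1.2, 0.6, 6.5]
gripper_width: 0.403
```

Call:
play_rows([
  [0, [0, 0, 0.5], 0],
  [0, [0, 0, 1.5], 0],
  [0, [0, 0, 3], 0],
  [0, [0, 0, 4.5], 0],
  [0, [0, 0, 5.5], 0],
])

```text
clock: 36.45
ee_pos: [516.9, -302.0, 176.3]
ee_rot: [0.001, 0.984, -0.179, 0.002]
wrist_force: [1.1, -1.2, -1.3]
gripper_width: 0.407
```

Call:
play_rows([
  [0, [0.02, 1.36, 0], 0.86],
  [0, [0.04, 2.72, 0], 1.72],
  [0, [0.06, 4.08, 0], 2.58],
  [0, [0.08, 5.44, 0], 3.44],
  [0, [0.1, 6.8, 0], 4.3],
])

```text
clock: 36.95
ee_pos: [518.6, -95.9, 173.1]
ee_rot: [-0.0, 1.0, 0.009, 0.0]
wrist_force: [0.4, -0.5, -0.1]
gripper_width: 0.408
```

Call:
play_rows([
  [0, [0.02, 1.36, 0], 0.86],
  [0, [0.04, 2.72, 0], 1.72],
  [0, [0.06, 4.08, 0], 2.58],
  [0, [0.06, 5.44, 0], 3.44],
  [0, [0.06, 6.76, 0], 4.28],
])

```text
clock: 37.45
ee_pos: [520.4, 107.0, 173.1]
ee_rot: [-0.0, 0.981, 0.195, 0.0]
wrist_force: [0.7, -0.8, -0.9]
gripper_width: 0.408
```

Call:
play_rows([
  [0, [0, 0, -0.4], 0],
  [0, [0, 0, -0.8], 0],
  [0, [0, 0, -1.2], 0],
  [0, [0, 0, -1.2], 0],
  [0, [0, 0, -1.2], 0],
])

```text
clock: 37.95
ee_pos: [520.5, 104.1, 135.7]
ee_rot: [-0.0, 0.981, 0.192, -0.001]
wrist_force: [-0.6, -0.4, -1.0]
gripper_width: 0.406
```

```bash
python3 look.py g21.png
```

```text
[521.03140882 104.27130769 136.12808515] 22.19650237668847 [ 0.1  0.3 -1.1] [-0.02  0.16 -0.01]
(600, 606, 3)
```

View pics/g21.png

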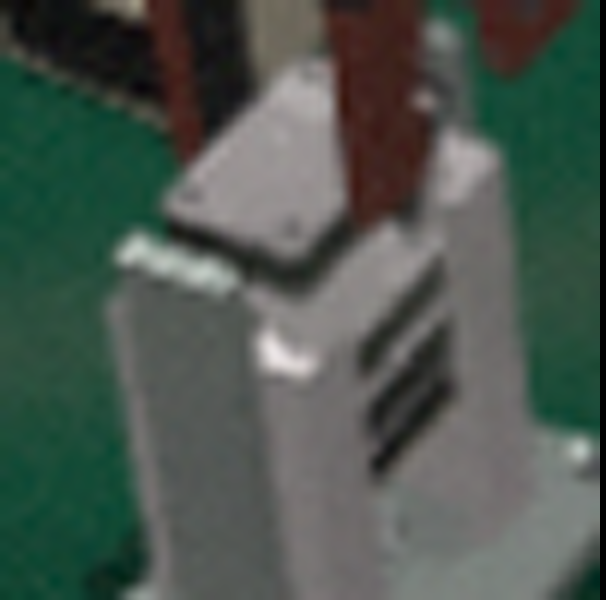

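Call:
play_rows([
  [0, [-0.02, 0.03, 0], 0],
  [0, [-0.02, 0.03, -0.1], 0],
  [0, [-0.02, 0.03, -0.2], 0],
  [0, [-0.02, 0.03, -0.2], 0],
  [0, [-0.02, 0.03, -0.2], 0],
])

```text
clock: 38.5
ee_pos: [520.2, 106.2, 130.1]
ee_rot: [-0.0, 0.981, 0.193, -0.0]
wrist_force: [0.4, -0.1, -0.7]
gripper_width: 0.403
```

Call:
play_rows([
  [0, [0, 0, -0.05], 0],
  [0, [0, 0, -0.1], 0],
  [0, [0, 0, -0.15], 0],
  [0, [0, 0, -0.15], 0],
  [0, [0, 0, -0.15], 0],
])

```text
clock: 39.0
ee_pos: [520.3, 106.2, 125.7]
ee_rot: [-0.0, 0.981, 0.193, -0.0]
wrist_force: [-0.3, 0.6, -0.5]
gripper_width: 0.404
```

Call:
play_rows([
  [0, [0, 0, -0.05], 0],
  [0, [0, 0, -0.1], 0],
  [0, [0, 0, -0.1], 0],
  [0, [0, 0, -0.1], 0],
])

```text
clock: 39.4
ee_pos: [520.3, 106.2, 122.7]
ee_rot: [-0.0, 0.981, 0.193, -0.0]
wrist_force: [-0.1, -0.2, -0.4]
gripper_width: 0.405
```

Call:
play_rows([
  [0, [0, -0.02, -0.08], 0],
  [0, [0, -0.02, -0.16], 0],
  [0, [0, -0.02, -0.24], 0],
  [0, [0, -0.02, -0.3], 0],
  [0, [0, -0.02, -0.3], 0],
])

```text
clock: 39.9
ee_pos: [521.3, 105.7, 114.4]
ee_rot: [0.0, 0.981, 0.193, 0.001]
wrist_force: [0.3, 0.2, 4.8]
gripper_width: 0.405
```

Call:
play_rows([
  [0.6, [0, 0, 0], 0],
  [0.6, [0, 0, 0], 0],
  [0.6, [0, 0, 0], 0],
  [0.6, [0.02, 0, 0.6], 0],
  [0, [0.02, 0, 1.2], 0],
])

```text
clock: 40.4
ee_pos: [520.1, 105.5, 149.4]
ee_rot: [-0.0, 0.981, 0.193, -0.001]
wrist_force: [-0.7, -1.0, 0.4]
gripper_width: 0.544
```

Call:
play_rows([
  [0, [0, 0, 0], 0],
  [0, [0, 0, 0], 0],
  [0, [0, 0, 0], 0],
  [0, [0, 0, 0], 0],
  [0, [0, 0, 0], 0],
])

```text
clock: 40.9
ee_pos: [520.4, 105.5, 149.0]
ee_rot: [-0.0, 0.981, 0.193, -0.001]
wrist_force: [0.5, 0.3, -0.3]
gripper_width: 0.092
```

Call:
play_rows([
  [0, [0, 0, -0.4], 0],
  [0, [0, 0, -0.6], 0],
  [0, [0, 0, -0.7], 0],
  [0, [0, 0, -0.7], 0],
  [0, [0, 0, -0.7], 0],
])

```text
clock: 41.4
ee_pos: [520.9, 105.6, 128.6]
ee_rot: [-0.0, 0.981, 0.193, -0.0]
wrist_force: [0.2, -0.6, 0.2]
gripper_width: 0.006
```

```bash
python3 look.py g22.png
```

```text
[521.09494762 105.59312033 128.79895644] 22.299022685660475 [-0.3 -0.  -0.3] [-0.02  0.13  0.03]
(600, 606, 3)
```

View pics/g22.png

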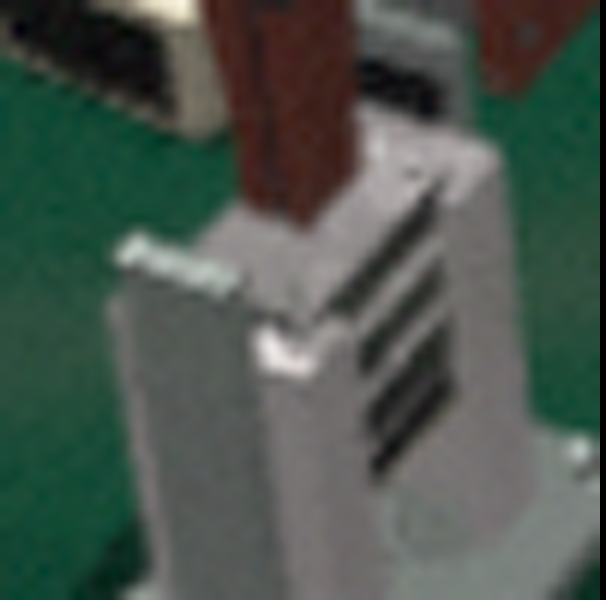

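Call:
play_rows([
  [0, [0, 0, -0.3], 0],
  [0, [0, 0, -0.5], 0],
  [0, [0, 0, -0.7], 0],
  [0, [0, 0, -0.87], 0],
  [0, [0, 0, -1.02], 0],
])

```text
clock: 41.95
ee_pos: [522.7, 105.8, 99.2]
ee_rot: [0.0, 0.981, 0.193, 0.002]
wrist_force: [-0.6, 0.7, 13.6]
gripper_width: 0.005
```

Call:
play_rows([
  [0, [0, 0, 0], 0],
  [0, [0, 0, 0], 0],
])

```text
clock: 42.15
ee_pos: [522.8, 105.8, 99.3]
ee_rot: [0.0, 0.981, 0.193, 0.002]
wrist_force: [-0.9, 0.6, 11.5]
gripper_width: 0.008
```

Call:
play_rows([
  [0, [0, 0, 0.5], 0],
  [0, [0, 0, 1.5], 0],
  [0, [0, 0, 3], 0],
  [0, [0, 0, 3], 0],
])

```text
clock: 42.55
ee_pos: [525.0, 105.9, 193.1]
ee_rot: [0.001, 0.981, 0.193, 0.005]
wrist_force: [0.6, 0.2, 0.5]
gripper_width: 0.004
```

```bash
python3 look.py g23.png; python3 -c "
from mag import *
S=grab('side');T=grab('top','t23.png')
for m in mods(T,S):print(*m)"
```

```text
[523.37515569 105.79800513 190.70351113] 22.302718219431313 [ 0.5 -1.1 -1.1] [-0.04  0.14  0.  ]
(600, 606, 3)
[355. 259.] [ 423.2 -312.1   16.1] [ 423.  -308.9   16.7   18.5]
[208. 238.] [488.3 102.  -44.2] None
```

View pics/g23.png

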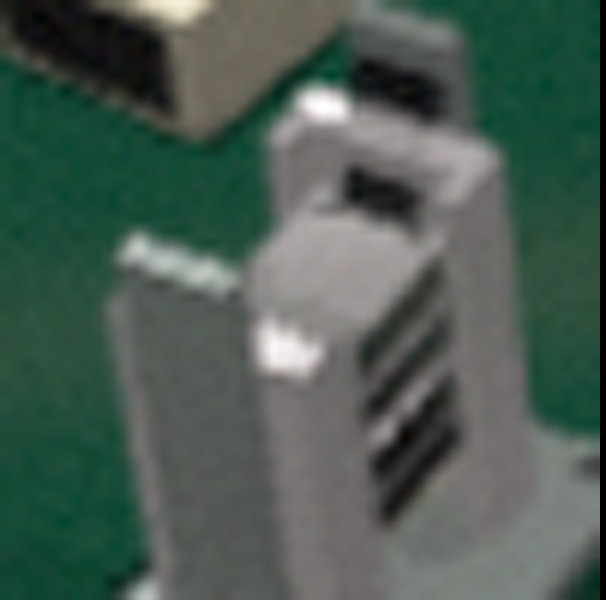

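Call:
play_rows([
  [0.6, [-0.33, -1.38, 0], -0.12],
  [0.6, [-0.66, -2.76, 0], -0.24],
  [0.6, [-0.99, -4.14, 0], -0.36],
  [0.6, [-1.32, -5.52, 0], -0.48],
  [0.6, [-1.65, -6.9, 0], -0.6],
])

```text
clock: 43.2
ee_pos: [469.5, -102.4, 186.3]
ee_rot: [-0.001, 0.986, 0.168, -0.001]
wrist_force: [0.7, -0.1, -0.4]
gripper_width: 0.421
```

Call:
play_rows([
  [0.6, [-0.33, -1.38, -0.3], -0.12],
  [0.6, [-0.66, -2.76, -0.6], -0.24],
  [0.6, [-0.99, -4.14, -0.9], -0.36],
  [0.6, [-1.32, -5.52, -1.2], -0.48],
  [0.6, [-1.63, -6.87, -1.5], -0.58],
])

```text
clock: 43.7
ee_pos: [420.7, -308.2, 140.8]
ee_rot: [-0.001, 0.99, 0.142, -0.001]
wrist_force: [0.6, -0.5, 0.2]
gripper_width: 0.602
```

Call:
play_rows([
  [0.6, [0, 0, -1], 0],
  [0.6, [0, 0, -2], 0],
  [0.6, [0, 0, -2.5], 0],
  [0.6, [0, 0, -2.5], 0],
  [0.6, [0, 0, -2.5], 0],
])

```text
clock: 44.2
ee_pos: [421.7, -306.7, 67.1]
ee_rot: [-0.001, 0.99, 0.143, -0.001]
wrist_force: [-0.3, 0.2, 0.4]
gripper_width: 0.6
```

```bash
python3 -c "
from mag import *
S=grab('side');s,p,phi=st();print(p,phi,s['q'].round(2))
show('g24.png',[(S,245,250,315,340,6)])"
```

```text
[ 422.40138716 -307.27682794   67.91589871] 16.409737147663776 [-0.76  0.45  1.84  0.    0.86  0.52]
(540, 426, 3)
```

View pics/g24.png

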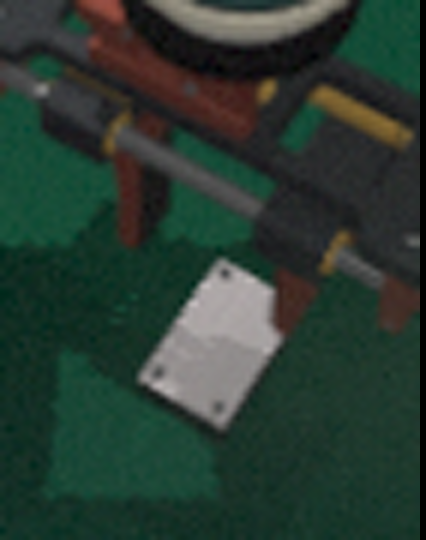

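Call:
play_rows([
  [0.6, [0, 0, -1], 0],
  [0.6, [0, 0, -1.8], 0],
  [0.6, [0, 0, -2.03], 0],
  [0.6, [0, 0, -2.03], 0],
  [0.6, [0, 0, -2.03], 0],
])

```text
clock: 44.75
ee_pos: [423.2, -308.0, 8.3]
ee_rot: [0.001, 0.99, 0.143, 0.0]
wrist_force: [0.5, 0.3, 0.4]
gripper_width: 0.604
```

Call:
play_rows([
  [0, [0, 0, 0], 0],
  [0, [0, 0, 0], 0],
  [0, [0, 0, 0], 0],
  [0, [0, 0, 0], 0],
  [0, [0, 0, 0], 0],
])

```text
clock: 45.25
ee_pos: [423.0, -308.0, 8.1]
ee_rot: [0.001, 0.99, 0.143, 0.0]
wrist_force: [-0.9, -0.1, 6.6]
gripper_width: 0.406
```

Call:
play_rows([
  [0, [0, 0, 0.5], 0],
  [0, [0, 0, 1.5], 0],
  [0, [0, 0, 3], 0],
  [0, [0, 0, 4.5], 0],
  [0, [0, 0, 5.5], 0],
])

```text
clock: 45.75
ee_pos: [423.1, -308.0, 175.3]
ee_rot: [0.001, 0.99, 0.143, 0.001]
wrist_force: [1.1, -0.6, -0.5]
gripper_width: 0.407
```

Call:
play_rows([
  [0, [0.33, 1.38, 0], 0.12],
  [0, [0.66, 2.76, 0], 0.24],
  [0, [0.99, 4.14, 0], 0.36],
  [0, [1.32, 5.52, 0], 0.48],
  [0, [1.65, 6.9, 0], 0.6],
])

```text
clock: 46.25
ee_pos: [471.9, -98.9, 172.4]
ee_rot: [-0.0, 0.986, 0.168, 0.0]
wrist_force: [0.4, -0.6, -0.4]
gripper_width: 0.407
```

Call:
play_rows([
  [0, [0.33, 1.38, 0], 0.12],
  [0, [0.66, 2.76, 0], 0.24],
  [0, [0.99, 4.14, 0], 0.36],
  [0, [1.32, 5.52, 0], 0.48],
  [0, [1.64, 6.87, 0], 0.58],
])

```text
clock: 46.75
ee_pos: [521.0, 107.4, 172.3]
ee_rot: [-0.0, 0.981, 0.194, -0.0]
wrist_force: [1.3, -1.3, -1.0]
gripper_width: 0.404
```

Call:
play_rows([
  [0, [0, 0, -0.4], 0],
  [0, [0, 0, -0.8], 0],
  [0, [0, 0, -1.2], 0],
  [0, [0, 0, -1.2], 0],
  [0, [0, 0, -1.2], 0],
])

```text
clock: 47.25
ee_pos: [520.5, 104.4, 135.6]
ee_rot: [-0.0, 0.981, 0.192, -0.001]
wrist_force: [-0.4, -0.3, -0.7]
gripper_width: 0.408
```

```bash
python3 look.py g25.png
```

```text
[521.09831446 104.5315342  136.13134444] 22.201388245183466 [ 0.6  0.  -0.7] [-0.07  0.13  0.05]
(600, 606, 3)
```

View pics/g25.png

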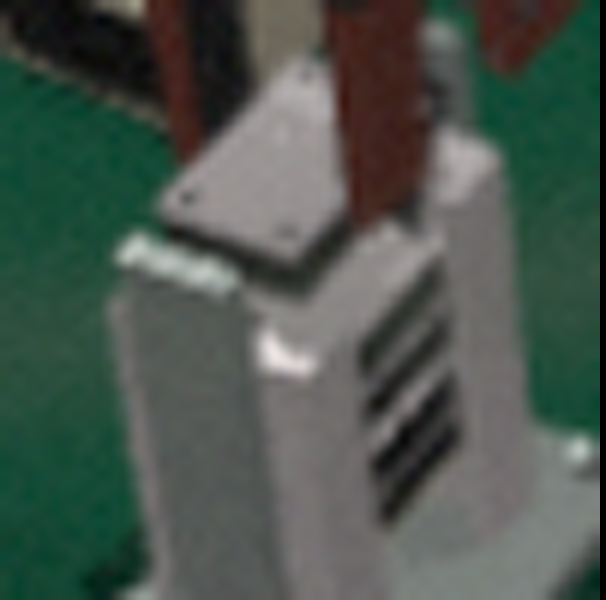

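Call:
play_rows([
  [0, [0, 0.025, 0], 0],
  [0, [0, 0.025, -0.1], 0],
  [0, [0, 0.025, -0.2], 0],
  [0, [0, 0.025, -0.2], 0],
  [0, [0, 0.025, -0.2], 0],
])

```text
clock: 47.8
ee_pos: [521.1, 106.4, 130.1]
ee_rot: [-0.0, 0.981, 0.193, -0.0]
wrist_force: [-0.0, 0.1, -0.2]
gripper_width: 0.405
```

Call:
play_rows([
  [0, [0, 0, -0.05], 0],
  [0, [0, 0, -0.1], 0],
  [0, [0, 0, -0.15], 0],
  [0, [0, 0, -0.15], 0],
  [0, [0, 0, -0.15], 0],
])

```text
clock: 48.3
ee_pos: [521.2, 106.3, 125.7]
ee_rot: [-0.0, 0.981, 0.193, -0.0]
wrist_force: [-0.3, 0.9, 0.0]
gripper_width: 0.402
```

Call:
play_rows([
  [0, [0, 0, -0.05], 0],
  [0, [0, 0, -0.1], 0],
  [0, [0, 0, -0.1], 0],
  [0, [0, 0, -0.1], 0],
])

```text
clock: 48.7
ee_pos: [521.2, 106.3, 122.6]
ee_rot: [-0.0, 0.981, 0.193, -0.0]
wrist_force: [-0.1, -0.4, -0.3]
gripper_width: 0.405
```

Call:
play_rows([
  [0, [0, -0.025, -0.08], 0],
  [0, [0, -0.025, -0.16], 0],
  [0, [0, -0.025, -0.24], 0],
  [0, [0, -0.025, -0.28], 0],
  [0, [0, -0.025, -0.28], 0],
])

```text
clock: 49.2
ee_pos: [521.9, 105.7, 115.0]
ee_rot: [0.0, 0.981, 0.193, 0.001]
wrist_force: [-0.5, 0.5, 6.6]
gripper_width: 0.407
```

Call:
play_rows([
  [0.6, [0, 0, 0], 0],
  [0.6, [0, 0, 0], 0],
  [0.6, [0, 0, 0], 0],
  [0.6, [0, 0, 0.6], 0],
  [0, [0, 0, 1.2], 0],
])

```text
clock: 49.7
ee_pos: [520.4, 105.5, 150.0]
ee_rot: [-0.0, 0.981, 0.193, -0.001]
wrist_force: [-0.1, 0.6, -0.3]
gripper_width: 0.541
```

Call:
play_rows([
  [0, [0, 0, 0], 0],
  [0, [0, 0, 0], 0],
  [0, [0, 0, 0], 0],
  [0, [0, 0, 0], 0],
  [0, [0, 0, 0], 0],
])

```text
clock: 50.2
ee_pos: [520.7, 105.5, 149.6]
ee_rot: [-0.0, 0.981, 0.193, -0.001]
wrist_force: [-0.7, 0.4, 0.2]
gripper_width: 0.092
```

Call:
play_rows([
  [0, [0, 0, -0.4], 0],
  [0, [0, 0, -0.6], 0],
  [0, [0, 0, -0.7], 0],
  [0, [0, 0, -0.7], 0],
  [0, [0, 0, -0.7], 0],
])

```text
clock: 50.7
ee_pos: [521.2, 105.6, 129.2]
ee_rot: [-0.0, 0.981, 0.193, -0.0]
wrist_force: [-0.1, 0.4, 0.1]
gripper_width: 0.005
```

```bash
python3 look.py g26.png
```

```text
[521.33941536 105.59963145 129.39474062] 22.299974011326697 [ 0.1 -0.2  0. ] [-0.07  0.1  -0.02]
(600, 606, 3)
```

View pics/g26.png

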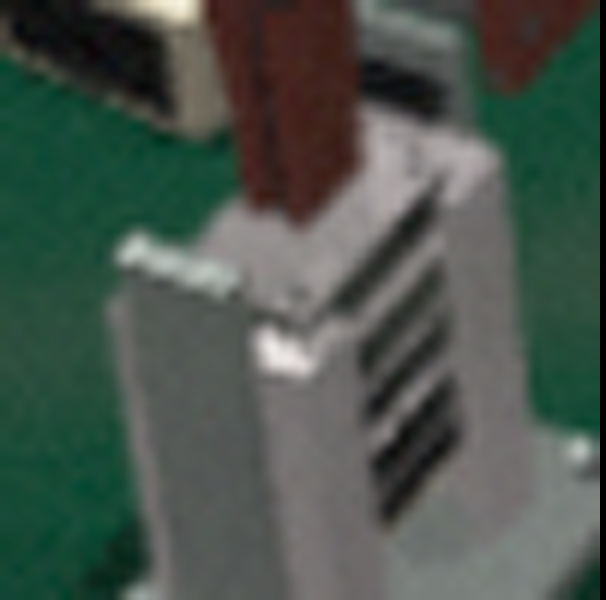

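Call:
play_rows([
  [0, [0, 0, -0.3], 0],
  [0, [0, 0, -0.5], 0],
  [0, [0, 0, -0.7], 0],
  [0, [0, 0, -0.9], 0],
  [0, [0, 0, -1.06], 0],
])

```text
clock: 51.25
ee_pos: [522.7, 105.6, 98.7]
ee_rot: [0.0, 0.981, 0.193, 0.002]
wrist_force: [-1.7, -1.3, 14.4]
gripper_width: 0.005
```

Call:
play_rows([
  [0, [0, 0, 0], 0],
  [0, [0, 0, 0], 0],
])

```text
clock: 51.45
ee_pos: [522.7, 105.6, 98.8]
ee_rot: [0.0, 0.981, 0.193, 0.002]
wrist_force: [-1.3, -0.6, 14.2]
gripper_width: 0.008
```

Call:
play_rows([
  [0, [0, 0, 0.5], 0],
  [0, [0, 0, 1.5], 0],
  [0, [0, 0, 3], 0],
  [0, [0, 0, 3], 0],
])

```text
clock: 51.85
ee_pos: [525.3, 105.9, 192.6]
ee_rot: [0.001, 0.981, 0.193, 0.005]
wrist_force: [1.3, 0.4, 0.2]
gripper_width: 0.005
```

```bash
python3 look.py g27.png; python3 -c "
from mag import *
S=grab('side','s27.png');T=grab('top','t27.png')
for m in mods(T,S):print(*m)
show('g28.png',[(S,130,140,180,190,8),(T,110,230,170,285,6)])"
```

```text
[523.70875619 105.80235866 190.16701488] 22.30153338168708 [ 0.4  0.3 -0.1] [-0.04  0.19 -0.03]
(600, 606, 3)
[208. 238.] [488.3 102.  -44.2] None
(400, 772, 3)
```

View pics/g27.png

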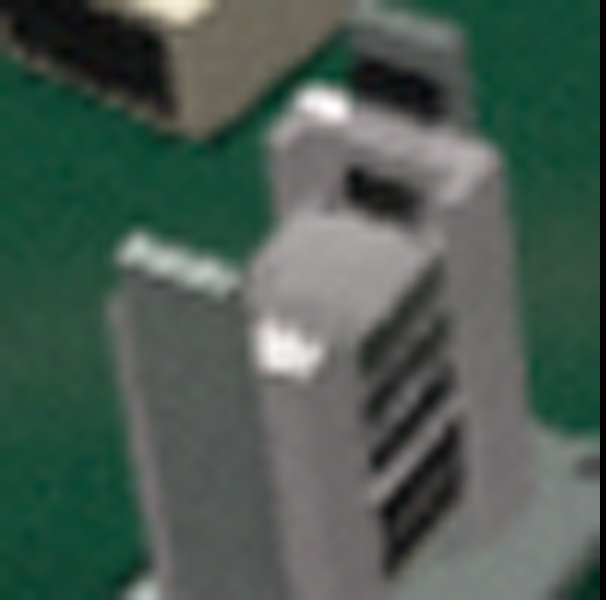

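View pics/g28.png

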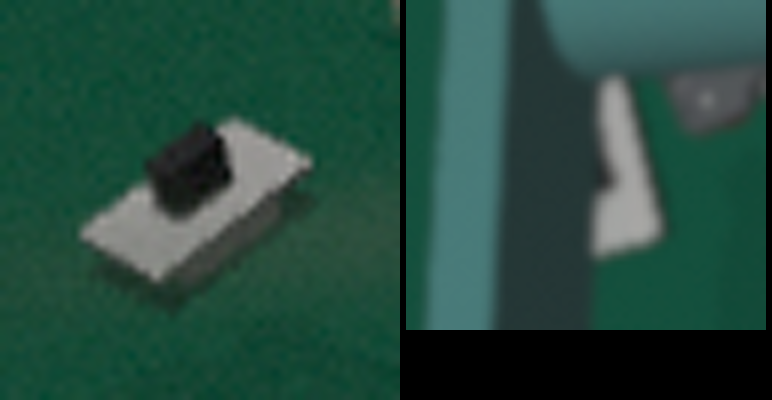

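View pics/s27.png

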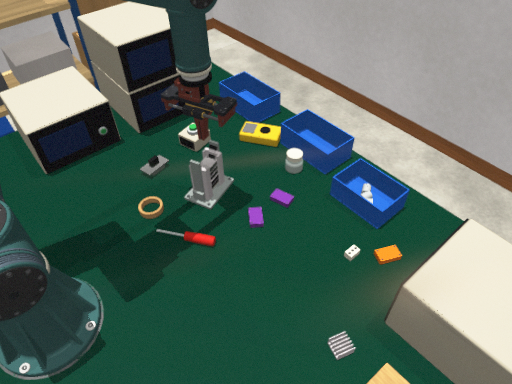

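```bash
python3 - <<'E'
from mag import *
S=grab("side");T=grab("top")
T["pixels"]=cv2.imread("pics/top0.png")[...,::-1]
def grey(im,x0,y0,x1,y1):
    p=im["pixels"].astype(int); m=np.zeros(p.shape[:2],np.uint8)
    sub=p[y0:y1,x0:x1]; m[y0:y1,x0:x1]=((sub.max(2)-sub.min(2)<30)&(sub.min(2)>105))
    cs,_=cv2.findContours(m,cv2.RETR_EXTERNAL,cv2.CHAIN_APPROX_NONE); return max(cs,key=cv2.contourArea)[:,0]
for n,im,b in(("T",T,(120,235,165,280)),("S",S,(135,150,175,180))):
    c=grey(im,*b); print(n,len(c),np.round(rect(im,c,20),1))
q=c2([[80,235],[157,280],[312,162],[237,117]],130,140); P=onplane(S,q,20)[:,:2]
print("S manual",P.mean(0),[np.linalg.norm(P[i]-P[i-1]).round(1) for i in range(4)],np.degrees(np.arctan2(*(P[2]-P[1])[::-1])),np.degrees(np.arctan2(*(P[3]-P[0])[::-1])))
# block top corners S: left(147,165) mid(160,185)? centre
def dark(im,x0,y0,x1,y1):
    p=im["pixels"].astype(int); m=np.zeros(p.shape[:2],np.uint8); m[y0:y1,x0:x1]=p[y0:y1,x0:x1].max(2)<60
    cs,_=cv2.findContours(m,cv2.RETR_EXTERNAL,cv2.CHAIN_APPROX_NONE); c=max(cs,key=cv2.contourArea); return c[:,0]
c=dark(T,130,245,155,268);mm=c.mean(0);print("T block",np.round(rect(T,c,44),1))
a=c2([[190,143]],130,140);print("S blocktop ctr",onplane(S,a,44)[0].round(1)); print("tri",tri(T,mm,S,a[0]))
# start button green
for n,im in(("T",T),("S",S)):
    p=im["pixels"].astype(int); m=((p[...,1]>p[...,0]+60)&(p[...,1]>150)&(p[...,1]>p[...,2]+40)).astype(np.uint8)
    cs,_=cv2.findContours(m,cv2.RETR_EXTERNAL,cv2.CHAIN_APPROX_NONE)
    if not cs: print(n,"none");continue
    c=max(cs,key=cv2.contourArea); M=cv2.moments(c); ct=np.array([M["m10"],M["m01"]])/max(M["m00"],1); print(n,"green",ct,cv2.contourArea(c),onplane(im,ct,52)[0].round(1)); 
    if n=="T": ut=ct
    else: print(tri(T,ut,S,ct))
S0=cv2.imread("pics/side0.png")[...,::-1].astype(int);p=S0; m=((p[...,1]>p[...,0]+60)&(p[...,1]>150)&(p[...,1]>p[...,2]+40)).astype(np.uint8)
cs,_=cv2.findContours(m,cv2.RETR_EXTERNAL,cv2.CHAIN_APPROX_NONE);c=max(cs,key=cv2.contourArea); M=cv2.moments(c); ct=np.array([M["m10"],M["m01"]])/M["m00"];print("S0 green",ct,cv2.contourArea(c),onplane(S,ct,52)[0].round(1),tri(T,ut,S,ct))
E
```

```text
T 81 [445.  285.   82.4  45.   13.6]
S 66 [446.2 288.   80.2  41.9  13. ]
S manual [446.74055921 287.55575628] [np.float64(82.8), np.float64(42.5), np.float64(81.0), np.float64(43.5)] 13.519191754186396 14.166750965537258
T block [447.1 277.6  20.    5.2  18.1]
S blocktop ctr [450.1 289.9  44. ]
tri (array([446.30476504, 275.43515455,  55.74466711]), np.float64(3.2305949126703783))
T green [126.07446809 196.53191489] 47.0 [613.4 316.3  52. ]
S green [191.82291667 126.07291667] 16.0 [620.4 334.4  52. ]
(array([610.03957948, 311.88249311,  69.80241828]), np.float64(3.2751598345996564))
S0 green [192.61363636 125.93181818] 22.0 [622.8 333.4  52. ] (array([611.07016765, 311.10236494,  70.18403478]), np.float64(0.7549921538993152))
```

Call:
play_rows([
  [0.5, [-0.5, 1.22, 0], -0.36],
  [0.5, [-1, 2.44, 0], -0.72],
  [0.5, [-1.5, 3.66, 0], -1.1],
  [0.5, [-2, 4.88, 0], -1.44],
  [0.5, [-2.5, 6.12, 0], -1.76],
])

```text
clock: 52.6
ee_pos: [444.5, 290.0, 185.9]
ee_rot: [0.0, 0.993, 0.117, -0.001]
wrist_force: [-0.1, 0.2, -0.3]
gripper_width: 0.422
```

Call:
play_rows([
  [0.5, [0, 0, -1.2], 0],
  [0.5, [0, 0, -2.4], 0],
  [0.5, [0, 0, -3.6], 0],
  [0.5, [0, 0, -3.6], 0],
  [0.5, [0, 0, -3.6], 0],
])

```text
clock: 53.1
ee_pos: [445.1, 288.6, 78.6]
ee_rot: [0.001, 0.993, 0.117, -0.002]
wrist_force: [-0.4, 0.1, 0.5]
gripper_width: 0.502
```

```bash
python3 -c "
from mag import *
S=grab('side');s,p,phi=st();print(p,phi,s['q'].round(2))
show('g29.png',[(S,120,110,190,200,6)])"
```

```text
[446.41242282 289.21105112  79.83550953] 13.488601304332832 [0.44 0.44 1.81 0.   0.9  1.78]
(540, 426, 3)
```

View pics/g29.png

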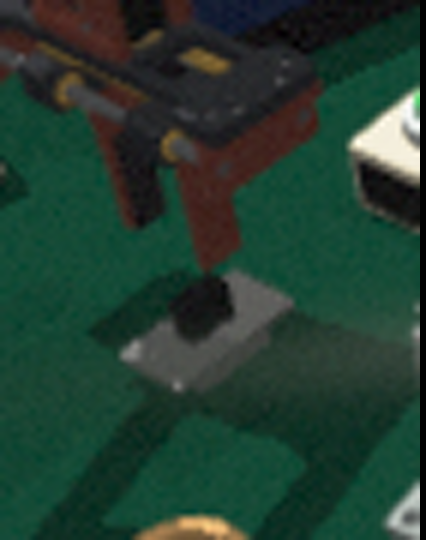

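Call:
play_rows([
  [0.5, [0, 0, -0.8], 0],
  [0.5, [0, 0, -1.5], 0],
  [0.5, [0, 0, -1.8], 0],
  [0.5, [0, 0, -1.8], 0],
  [0.5, [0, 0, -1.8], 0],
])

```text
clock: 53.65
ee_pos: [447.1, 289.6, 26.7]
ee_rot: [-0.0, 0.993, 0.117, 0.001]
wrist_force: [0.9, -0.1, 0.1]
gripper_width: 0.5
```

Call:
play_rows([
  [0, [0, 0, 0], 0],
  [0, [0, 0, 0], 0],
  [0, [0, 0, 0], 0],
  [0, [0, 0, 0], 0],
  [0, [0, 0, 0], 0],
])

```text
clock: 54.15
ee_pos: [446.4, 289.3, 25.8]
ee_rot: [-0.0, 0.993, 0.118, 0.0]
wrist_force: [-0.4, -0.1, 2.2]
gripper_width: 0.159
```

Call:
play_rows([
  [0, [0, 0, 0.5], 0],
  [0, [0, 0, 1.5], 0],
  [0, [0, 0, 3], 0],
  [0, [0, 0, 4.5], 0],
  [0, [0, 0, 5.4], 0],
])

```text
clock: 54.65
ee_pos: [447.2, 289.7, 190.7]
ee_rot: [-0.001, 0.993, 0.118, 0.002]
wrist_force: [0.5, 0.6, -1.0]
gripper_width: 0.157
```

Call:
play_rows([
  [0, [0, 0, 0], 0],
  [0, [0, 0, 0], 0],
])

```text
clock: 54.85
ee_pos: [446.1, 289.1, 187.4]
ee_rot: [-0.0, 0.993, 0.118, 0.0]
wrist_force: [0.3, 0.1, -1.6]
gripper_width: 0.157
```

```bash
python3 -c "
from mag import *
S=grab('side');s,p,phi=st();print(p,phi,s['wrist_force'],s['gripper_width'])
show('g30.png',[(S,120,80,190,170,6)])"
```

```text
[445.21809128 288.71671057 186.31345735] 13.497771327213258 [-0.49686841  0.03321688 -1.15620794] 0.15960535290977426
(540, 426, 3)
```

View pics/g30.png

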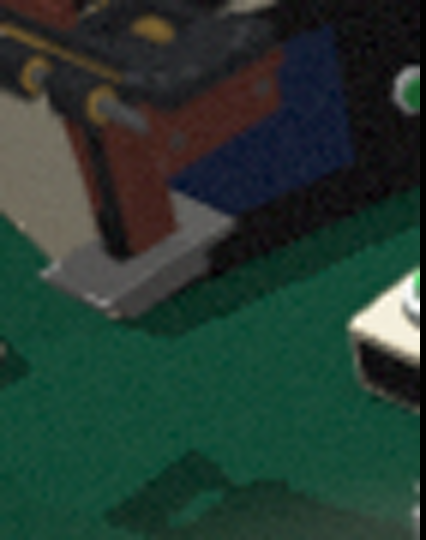

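Call:
play_rows([
  [0, [0.5, -1.22, 0], 0.36],
  [0, [1, -2.44, 0], 0.72],
  [0, [1.5, -3.66, 0], 1.1],
  [0, [2, -4.88, 0], 1.44],
  [0, [2.51, -6.11, 0], 1.76],
])

```text
clock: 55.4
ee_pos: [520.2, 104.3, 185.1]
ee_rot: [-0.0, 0.981, 0.194, -0.002]
wrist_force: [1.4, -0.3, -0.8]
gripper_width: 0.159
```

Call:
play_rows([
  [0, [0, 0, -0.3], 0],
  [0, [0, 0, -0.6], 0],
  [0, [0, 0, -0.75], 0],
  [0, [0, 0, -0.75], 0],
  [0, [0, 0, -0.75], 0],
])

```text
clock: 55.9
ee_pos: [520.8, 106.9, 164.6]
ee_rot: [-0.0, 0.981, 0.194, -0.001]
wrist_force: [-0.1, 0.7, 0.0]
gripper_width: 0.159
```

```bash
sed -i 's/180,140,230,190,12/180,125,230,175,12/' look.py; python3 look.py g31.png
```

```text
[521.18903353 106.8501037  164.98646235] 22.381988155741965 [ 0.2  0.5 -1.3] [ 0.02  0.13 -0.05]
(600, 606, 3)
```

View pics/g31.png

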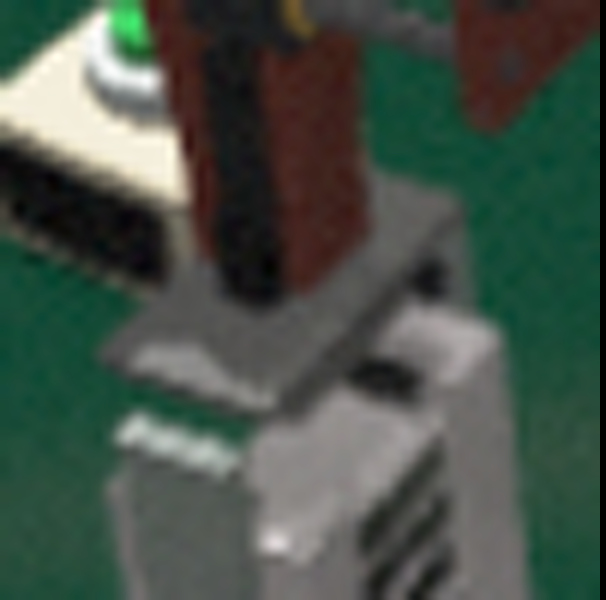

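Call:
play_rows([
  [0, [0, -0.045, 0], 0],
  [0, [0, -0.045, -0.1], 0],
  [0, [0, -0.045, -0.15], 0],
  [0, [0, -0.045, -0.15], 0],
  [0, [0, -0.045, -0.15], 0],
])

```text
clock: 56.45
ee_pos: [521.5, 104.5, 160.5]
ee_rot: [-0.0, 0.981, 0.193, -0.0]
wrist_force: [0.5, -0.0, -1.0]
gripper_width: 0.16
```

Call:
play_rows([
  [0, [0, 0, -0.05], 0],
  [0, [0, 0, -0.1], 0],
  [0, [0, 0, -0.15], 0],
  [0, [0, 0, -0.2], 0],
  [0, [0, 0, -0.2], 0],
])

```text
clock: 56.95
ee_pos: [521.3, 104.5, 154.2]
ee_rot: [-0.0, 0.981, 0.193, -0.0]
wrist_force: [0.7, 0.3, -0.6]
gripper_width: 0.153
```

```bash
python3 look.py g32.png
```

```text
[521.39425843 104.51973952 154.36971154] 22.29632111027388 [-0.6 -0.7 -0.8] [-0.07  0.13 -0.04]
(600, 606, 3)
```

Call:
play_rows([
  [0, [0.046, 0.052, 0], 0],
  [0, [0.083, 0.067, 0], 0],
  [0, [0.083, 0.067, 0], 0],
  [0, [0.083, 0.067, 0], 0],
  [0, [0.083, 0.067, 0], 0],
])

```text
clock: 57.5
ee_pos: [522.8, 106.2, 154.3]
ee_rot: [0.0, 0.981, 0.193, -0.001]
wrist_force: [-5.3, -1.6, 0.9]
gripper_width: 0.155
```

Call:
play_rows([
  [0, [-0.083, -0.034, 0], 0],
  [0, [-0.166, -0.068, 0], 0],
  [0, [-0.166, -0.068, 0], 0],
  [0, [-0.166, -0.068, 0], 0],
  [0, [-0.166, -0.068, 0], 0],
])

```text
clock: 58.0
ee_pos: [520.0, 104.7, 154.9]
ee_rot: [-0.0, 0.981, 0.193, 0.001]
wrist_force: [2.0, 1.5, 0.2]
gripper_width: 0.152
```

Call:
play_rows([
  [0, [0.077, 0.031, 0], 0],
  [0, [0.077, 0.031, -0.1], 0],
  [0, [0.077, 0.031, -0.2], 0],
  [0, [0.077, 0.031, -0.25], 0],
  [0, [0.077, 0.031, -0.25], 0],
])

```text
clock: 58.5
ee_pos: [521.0, 105.4, 146.6]
ee_rot: [-0.0, 0.981, 0.193, -0.0]
wrist_force: [0.2, -1.8, -1.3]
gripper_width: 0.155
```

Call:
play_rows([
  [0, [0, 0, -0.04], 0],
  [0, [0, 0, -0.08], 0],
  [0, [0, 0, -0.13], 0],
  [0, [0, 0, -0.13], 0],
  [0, [0, 0, -0.13], 0],
])

```text
clock: 59.0
ee_pos: [521.8, 105.4, 143.6]
ee_rot: [0.0, 0.981, 0.193, 0.001]
wrist_force: [-0.5, -0.0, 4.0]
gripper_width: 0.162
```

Call:
play_rows([
  [0.4, [0, 0, 0], 0],
  [0.4, [0, 0, 0], 0],
  [0.4, [0, 0, 0.5], 0],
  [0.4, [0, 0, 1.3], 0],
  [0, [0, 0, 1.3], 0],
])

```text
clock: 59.5
ee_pos: [523.1, 105.6, 184.3]
ee_rot: [0.0, 0.981, 0.193, 0.002]
wrist_force: [0.9, -0.3, 0.3]
gripper_width: 0.338
```

Call:
play_rows([
  [0, [0, 0, 0], 0],
  [0, [0, 0, 0], 0],
  [0, [0, 0, 0], 0],
  [0, [0, 0, 0], 0],
  [0, [0, 0, 0], 0],
])

```text
clock: 60.0
ee_pos: [521.0, 105.4, 181.6]
ee_rot: [-0.0, 0.981, 0.193, -0.0]
wrist_force: [1.0, 0.4, 0.9]
gripper_width: 0.006
```

Call:
play_rows([
  [0, [0, 0, -0.2], 0],
  [0, [0, 0, -0.4], 0],
  [0, [0, 0, -0.5], 0],
  [0, [0, 0, -0.5], 0],
  [0, [0, 0, -0.5], 0],
])

```text
clock: 60.5
ee_pos: [521.3, 105.4, 167.0]
ee_rot: [-0.0, 0.981, 0.193, -0.0]
wrist_force: [-0.3, -0.1, 0.2]
gripper_width: 0.004
```

```bash
python3 - <<'E'
from mag import *
S=grab("side"); s,p,phi=st(); print(p,phi,s["wrist_force"].round(1))
# grey cap plate in side, measured at plate-top height ~137.8
pp=S["pixels"].astype(int); sub=pp[125:190,175:240]
for row in range(125,185,3): print(row,' '.join('%3d'%v for v in pp[row,180:236:2].mean(1)))
E
```

```text
[521.43632965 105.45700705 167.14510821] 22.299615059460166 [-1.  -0.   0.8]
125  47  54  50  52 128 128  87  43  33  32  30  75  57  65  68  67  74  65  56  47  47  42  38  42  42  40  48  44
128  49  45 125 234 235  83 106  99  43  42  39  37  45  44  55  47  46  54  63  58  44  47  46  43  43  48  48  48
131 101 234 233 226 198 233 238 234  46  42  42  46  39  43  80  51  48  45  47  52  45  43  43  45  49  46  49  52
134 219 233 234 234 218 136 105 119 125  42  34  46  41  42  82  63  48  48  50  47  52  40  48  49  52  48  46  49
137  22  84 139 213 233 234 234 232 225  48  36  47  43  36  67  83  48  48  50  53  50  49  44  48  51  51  46  47
140  28  22  12  22  76 114 190 227 197  49  41  45  41  43  57 128  86  67  47  51  52  48  51  51  48  47  51  51
143  60  25  24  21  12  17  20 103 102  70  45  44  43  39  58  90  83 100 116  79  49  51  52  48  47  49  46  49
146  46  34  59  40  20  12  15  71 105  97  55  43  39  31  36  94  93 101  91  83  50  48  54  49  54  48  51  49
149  50  49  49  50  44  56  68  64 105  86  20  20   7  14  18  95  93  94  95  77  50  52  50
[... 596 characters left out ...]
  58
167  62  62  64  62  68 103  86  83  88  82  87 130 137 148 132 114  45  81  48 110 106 100  58  62  57  61  60  55
170  61  60  58  59  60 103  89  84  86  86  85 187 157 140 104  42  63  47  78 113 108 111  50  50  54  56  51  52
173  56  56  57  52  54  91  86  87  87  86  80 115 114 105 106  68  55  81  53 124 110 111  62  49  45  49  52  53
176  53  53  56  52  51  75  98  85  85  85  85 102 117 109 108  91  46  79  85  75 109 112 118 105  91  55  50  50
179  51  47  48  48  50  60 110  86  86  87  82  94 117 108 109  97 119  49  48  71 112 111 118 126  94 100 195  53
182  51  48  49  50  52  47 110  86  87  86  85  87 117 113 106 102  19  48  36 103 113 109 122 127 129 120  68  50
```

Call:
play_rows([
  [0, [0, 0, -0.15], 0],
  [0, [0, 0, -0.25], 0],
  [0, [0, 0, -0.35], 0],
  [0, [0, 0, -0.45], 0],
  [0, [0, 0, -0.52], 0],
])

```text
clock: 61.05
ee_pos: [521.2, 105.3, 151.3]
ee_rot: [0.0, 0.981, 0.193, -0.0]
wrist_force: [-1.2, -1.1, 1.9]
gripper_width: 0.005
```

Call:
play_rows([
  [0, [0, 0, -0.04], 0],
  [0, [0, 0, -0.08], 0],
  [0, [0, 0, -0.08], 0],
])

```text
clock: 61.35
ee_pos: [520.8, 105.2, 150.3]
ee_rot: [0.0, 0.981, 0.193, -0.0]
wrist_force: [-4.9, -0.2, 14.8]
gripper_width: 0.0
```

Call:
play_rows([
  [0, [0, 0, -0.04], 0],
  [0, [0, 0, -0.04], 0],
  [0, [0, 0, -0.04], 0],
])

```text
clock: 61.65
ee_pos: [520.9, 105.2, 150.2]
ee_rot: [0.0, 0.981, 0.193, -0.0]
wrist_force: [-8.1, -1.6, 24.3]
gripper_width: -0.0
```

Call:
play_rows([
  [0, [0, 0, 0.5], 0],
  [0, [0, 0, 1.5], 0],
  [0, [0, 0, 2.5], 0],
  [0, [0, 0, 2.5], 0],
  [0, [0, 0, 2.5], 0],
])

```text
clock: 62.15
ee_pos: [521.4, 105.5, 223.0]
ee_rot: [-0.0, 0.981, 0.193, 0.0]
wrist_force: [-1.2, -1.3, -0.3]
gripper_width: 0.003
```

```bash
python3 - <<'E'
from mag import *
S=grab("side","s33.png"); s,p,phi=st(); print(p,phi,s["wrist_force"].round(1))
pp=S["pixels"].astype(int)
for row in range(136,182,2): print(row,' '.join('%3d'%v for v in pp[row,184:226:1].mean(1)))
# predictions with magazine (521.4,105.45,22.3), side-image bias unknown (~0.5px)
t=np.radians(22.3);M=np.array([[np.cos(t),-np.sin(t)],[np.sin(t),np.cos(t)]])
for nm,o in(("home",106),("unsnapped",117)):
  for lab,x,y,z in(("plate near",-40.5,-22,20),("plate left",-40.5,22,20),("plate right",40.5,-22,20),("plate far",40.5,22,20),("block near top",-15,-7,44),("block left top",-15,7,44),("block far",15,7,44),("block r",15,-7,44)):
    print(nm,lab,proj(S,np.r_[M@[x,y]+[521.4,105.45],z+o])[0].round(1))
E
```

```text
[520.64537283 105.38586084 222.0798044 ] 22.29636994257004 [0.1 0.1 0.5]
136 218 229 233 233 234 234 234 234 234 234 235 234 233 234 234 232 222 185 135  98 102 102 103 101  99  95  73  47  43  47  49  50  49  48  48  49  40  52  48  46  53  48
138  82  99 132 179 206 218 231 232 234 234 234 233 234 229 211 170 106 102 101 101 101  99 104 102  99 101  92  51  50  49  50  50  49  51  48  51  51  53  48  52  46  50
140  24  17  28  41  80  92 112 157 193 215 225 226 198 143 103 102  99 102 103 101 103 102 100  97 102 139 186 122  87  80  69  55  51  52  49  47  51  50  53  49  46  47
142  26  19  20  18  19  20  18  22  48  87 108 106 102 104 101 102 100 103 103  98 102 100  99  86  65  75  85  97 111 120 121 122 122 102  71  52  52  46  42  48  52  49
144  21   9  14  18  20  13  18  15  20  41  88 104 105 104 103 103 103  98  99  99  92  80  44  43  52  59  64  72  77  83  85  82  83  87  77  54  48  46  49  47  50  52
146  63  54  40  30  30  15  15  19  18  31  71 106 101  98 103  97  99  98  80  53  35  35  55  71  63  31  24  20  24  25  24  44  67  79  79  59  47  52  48  51  52
[... 2756 characters left out ...]

180  49  49  50  50  52  48  59  88 113  93  85  85  84  86  89  85  85  81  90 110 119 114 110 105 106 108 112 131 128  48  28  47  49  32  72 118 113 111 113 113 117 126
home plate near [203.6 168.5]
home plate left [189.6 163.4]
home plate right [219.7 150.5]
home plate far [206.1 145.9]
home block near top [203.1 154.1]
home block left top [198.6 152.5]
home block far [204.8 146. ]
home block r [209.2 147.5]
unsnapped plate near [203.2 165.3]
unsnapped plate left [189.1 160.3]
unsnapped plate right [219.4 147.4]
unsnapped plate far [205.7 142.9]
unsnapped block near top [202.7 150.9]
unsnapped block left top [198.2 149.3]
unsnapped block far [204.4 142.8]
unsnapped block r [208.8 144.3]
```

```bash
python3 - <<'E'
from mag import *
S=grab("side");T=grab("top")
ut=[126.07,196.53];us=[192.6,125.93]
for z in(45,50,55,58,61,64,67,70): print(z,onplane(T,ut,z)[0,:2].round(1)+[1,4.4],onplane(S,us,z)[0,:2].round(1)+[0,1.5])
# box top from top0, beige mask
T["pixels"]=np.ascontiguousarray(cv2.imread("pics/top0.png")[...,::-1]);S["pixels"]=np.ascontiguousarray(cv2.imread("pics/side0.png")[...,::-1])
for n,im,b in(("T",T,(105,175,155,220)),("S",S,(170,118,215,155))):
    p=im["pixels"].astype(int);x0,y0,x1,y1=b;m=np.zeros(p.shape[:2],np.uint8);s=p[y0:y1,x0:x1]
    m[y0:y1,x0:x1]=(s.min(2)>(170 if n=="S" else 185))
    cs,_=cv2.findContours(m,cv2.RETR_EXTERNAL,cv2.CHAIN_APPROX_NONE);c=max(cs,key=cv2.contourArea)[:,0]
    for z in(45,): print(n,np.round(rect(im,c,z),1))
    # print rows around green
x0,y0,x1,y1=183,118,204,135
for r_ in range(y0,y1): print(r_,' '.join("%3d/%3d"%(v[0],v[1]) for v in S["pixels"][r_,x0:x1]))
E
```

```text
45 [615.1 322.8] [627.4 343.4]
50 [614.6 321.3] [624.1 337.3]
55 [614.  319.8] [620.8 331.3]
58 [613.7 318.9] [618.8 327.6]
61 [613.4 318. ] [616.8 324. ]
64 [613.1 317.2] [614.8 320.4]
67 [612.7 316.3] [612.8 316.7]
70 [612.4 315.4] [610.9 313.1]
T [611.5 312.6  70.4  70.4  16.2]
S [612.3 315.   71.7  71.   15.9]
118  14/ 46  15/ 46  11/ 48  14/ 50  20/ 56  14/ 74  18/ 76  17/ 75  19/ 72   3/ 71  20/ 74  17/ 73  21/ 77  17/ 73  21/ 74  23/ 75  12/ 72  21/ 73  14/ 71  24/ 77  23/ 75
119  19/ 51   9/ 49  17/ 52  12/ 73  16/ 73  21/ 76  23/ 77  19/ 75  25/ 75  23/ 75  21/ 74  24/ 76  20/ 74  21/ 75  19/ 73  21/ 75  21/ 75  23/ 74  22/ 74  23/ 77  21/ 73
120  18/ 50  25/ 76  25/ 77  13/ 70  20/ 72  18/ 71  19/ 72  19/ 74  15/ 74  23/ 76  22/ 76  17/ 73  18/ 73  25/ 79  16/ 72  25/ 76  15/ 72  14/ 73  21/ 73  21/ 76  17/ 72
121  24/ 78  21/ 76  19/ 72  11/ 73  17/ 73  22/ 73  24/ 76  19/ 74  17/ 74   9/ 72  19/ 74  17/ 73  20/ 75  22/ 77  19/ 72  20/ 76  20/ 73  20/ 73  12/ 71  21/ 75  13/ 71
122  17/ 74  16/ 71  20/ 73  20/ 74  17/ 74  23/ 75  15/ 74  28/ 78  60/ 92 111/123 106/119  70/
[... 1439 characters left out ...]
/238 243/238
131 243/238 244/239 244/239 238/233 149/150 194/200 229/234 231/235 233/236 235/238 235/237 231/235 227/230 217/221 165/170  99/104 133/132 221/213 243/238 242/237 243/237
132 242/237 244/238 242/237 239/233 177/172 114/116 147/149 155/158 173/178 199/204 196/201 184/186 135/140 112/115 107/108 106/108 139/135 209/198 243/238 243/238 242/237
133 243/236 243/238 243/237 243/238 231/225 139/137 106/108 106/109 109/111 107/108 109/109 107/109 110/111 104/104 120/120 161/157 208/198 242/238 243/237 243/237 240/233
134 243/238 243/239 242/238 243/237 243/238 231/225 156/152 140/139 113/115 107/107 107/108 122/122 157/152 161/158 188/182 243/238 243/238 243/238 243/237 241/234 219/209
```

Call:
play_rows([
  [0, [0.6, 1.38, 0], 0],
  [0, [1.2, 2.76, 0], 0],
  [0, [1.8, 4.14, 0], 0],
  [0, [2.4, 5.52, 0], 0],
  [0, [3.06, 7.04, 0], 0],
])

```text
clock: 62.8
ee_pos: [612.8, 317.7, 221.1]
ee_rot: [0.0, 0.981, 0.193, -0.001]
wrist_force: [0.6, -0.8, 0.1]
gripper_width: 0.001
```

Call:
play_rows([
  [0, [0, 0, -1.2], 0],
  [0, [0, 0, -2.4], 0],
  [0, [0, 0, -3.6], 0],
  [0, [0, 0, -4.6], 0],
  [0, [0, 0, -4.6], 0],
])

```text
clock: 63.3
ee_pos: [608.4, 314.8, 78.5]
ee_rot: [0.001, 0.981, 0.193, -0.006]
wrist_force: [-0.9, -0.5, -0.7]
gripper_width: 0.007
```

Call:
play_rows([
  [0, [0, 0, 0], 0],
  [0, [0, 0, 0], 0],
  [0, [0, 0, 0], 0],
])

```text
clock: 63.6
ee_pos: [614.6, 317.2, 87.0]
ee_rot: [-0.0, 0.981, 0.193, 0.002]
wrist_force: [0.6, -0.3, 0.2]
gripper_width: 0.005
```

```bash
python3 - <<'E'
from mag import *
s,p,phi=st(); print(p,phi,s["wrist_force"].round(1))
S=grab("side"); q=S["pixels"].astype(int)
# cap still home? compare with after-press image
a=cv2.imread("pics/s33.png")[...,::-1].astype(int); print("cap diff",np.abs(q-a)[140:172,186:224].mean())
E
```

```text
[614.55825999 317.16805324  87.04306524] 22.294199275237958 [ 0.6 -0.3  0.2]
cap diff 13.921052631578947
```

Call:
play_rows([
  [0, [-0.05, 0, -0.2], 0],
  [0, [-0.05, 0, -0.4], 0],
  [0, [-0.05, 0, -0.55], 0],
  [0, [-0.05, 0, -0.55], 0],
  [0, [-0.05, 0, -0.55], 0],
])

```text
clock: 64.15
ee_pos: [611.4, 316.5, 68.1]
ee_rot: [0.0, 0.981, 0.193, -0.0]
wrist_force: [0.8, -0.1, 0.1]
gripper_width: 0.006
```

Call:
play_rows([
  [0, [0, 0, -0.05], 0],
  [0, [0, 0, -0.1], 0],
  [0, [0, 0, -0.15], 0],
  [0, [0, 0, -0.15], 0],
])

```text
clock: 64.55
ee_pos: [611.8, 316.7, 64.1]
ee_rot: [-0.0, 0.981, 0.193, 0.0]
wrist_force: [-0.4, 0.6, 3.0]
gripper_width: 0.005
```

Call:
play_rows([
  [0, [0, 0, -0.03], 0],
  [0, [0, 0, -0.07], 0],
  [0, [0, 0, -0.07], 0],
])

```text
clock: 64.85
ee_pos: [611.8, 316.7, 62.0]
ee_rot: [-0.0, 0.981, 0.193, 0.0]
wrist_force: [-0.4, -0.6, 3.9]
gripper_width: 0.002
```

Call:
play_rows([
  [0, [0, 0, -0.04], 0],
  [0, [0, 0, -0.08], 0],
  [0, [0, 0, -0.08], 0],
])

```text
clock: 65.15
ee_pos: [611.9, 316.8, 61.2]
ee_rot: [-0.0, 0.981, 0.193, 0.0]
wrist_force: [-3.9, -0.8, 14.9]
gripper_width: 0.005
```

Call:
play_rows([
  [0, [0, 0, -0.04], 0],
  [0, [0, 0, -0.07], 0],
  [0, [0, 0, -0.07], 0],
])

```text
clock: 65.45
ee_pos: [612.0, 316.8, 61.0]
ee_rot: [-0.0, 0.981, 0.193, 0.001]
wrist_force: [-7.2, -3.7, 26.0]
gripper_width: 0.004
```

Call:
play_rows([
  [0, [0, 0, 0.6], 0],
  [0.3, [0.25, -0.62, 0.6], 0],
  [0.3, [0.25, -0.62, 0.6], 0],
  [0.3, [0.25, -0.62, 0.6], 0],
  [0.3, [0.25, -0.62, 0.4], 0],
])

```text
clock: 65.95
ee_pos: [619.0, 297.8, 68.6]
ee_rot: [-0.0, 0.981, 0.193, -0.0]
wrist_force: [-0.3, -0.1, 1.1]
gripper_width: 0.296
```

Call:
play_rows([
  [0.3, [0, 0, -0.1], 0],
  [0.3, [0, 0, -0.1], 0],
  [0.3, [0, 0, -0.1], 0],
])

```text
clock: 66.25
ee_pos: [618.8, 297.9, 66.0]
ee_rot: [0.0, 0.981, 0.194, -0.0]
wrist_force: [-1.1, -1.9, 2.7]
gripper_width: 0.298
```

Call:
play_rows([
  [0.3, [0, 0, -0.05], 0],
  [0.3, [0, 0, -0.1], 0],
  [0.3, [0, 0, -0.1], 0],
])

```text
clock: 66.55
ee_pos: [618.9, 298.1, 63.3]
ee_rot: [-0.0, 0.981, 0.193, -0.0]
wrist_force: [-2.1, -1.4, 3.1]
gripper_width: 0.304
```

Call:
play_rows([
  [0.3, [0, 0, -0.04], 0],
  [0.3, [0, 0, -0.08], 0],
  [0.3, [0, 0, -0.08], 0],
])

```text
clock: 66.85
ee_pos: [618.9, 298.1, 61.3]
ee_rot: [-0.0, 0.981, 0.193, -0.0]
wrist_force: [-3.6, -1.7, 5.5]
gripper_width: 0.299
```

Call:
play_rows([
  [0.3, [0, 0, -0.03], 0],
  [0.3, [0, 0, -0.05], 0],
  [0.3, [0, 0, -0.05], 0],
])

```text
clock: 67.15
ee_pos: [619.0, 298.1, 61.1]
ee_rot: [-0.0, 0.981, 0.193, 0.0]
wrist_force: [-4.7, -3.8, 14.1]
gripper_width: 0.304
```

Call:
play_rows([
  [0.3, [0, 0, -0.03], 0],
  [0.3, [0, 0, -0.06], 0],
  [0.3, [0, 0, -0.06], 0],
])

```text
clock: 67.45
ee_pos: [619.1, 298.1, 60.8]
ee_rot: [-0.0, 0.981, 0.193, 0.0]
wrist_force: [-7.7, -5.1, 25.3]
gripper_width: 0.3
```

The narrower tip stops at the same 61.1 mm, so that is the button's own end stop. Now I back off.

Call:
play_rows([
  [0.3, [0, 0, 0.8], 0],
  [0.3, [0, 0, 2], 0],
  [0.3, [0, 0, 3.4], 0],
  [0.3, [0, 0, 4.5], 0],
  [0.3, [0, 0, 5.2], 0],
])

```text
clock: 67.95
ee_pos: [620.5, 298.9, 216.6]
ee_rot: [-0.001, 0.981, 0.193, 0.002]
wrist_force: [0.5, 0.2, 0.5]
gripper_width: 0.302
```

Call:
play_rows([
  [0.3, [-1, 0.6, 0], 0],
  [0.3, [-2.2, 1.2, 0], 0],
  [0.3, [-3.4, 1.8, 0], 0],
  [0.3, [-4.6, 2.4, 0], 0],
  [0.3, [-4.6, 2.4, 0], 0],
])

```text
clock: 68.45
ee_pos: [476.4, 372.0, 213.2]
ee_rot: [-0.001, 0.981, 0.195, -0.001]
wrist_force: [0.3, -0.6, -0.4]
gripper_width: 0.301
```

```bash
python3 - <<'E'
from mag import *
S=grab("side","s34.png");T=grab("top","t34.png"); s,p,phi=st(); print(p,s["wrist_force"].round(1),s["clock"])
q=S["pixels"].astype(int)
a=cv2.imread("pics/s33.png")[...,::-1].astype(int); b=cv2.imread("pics/side0.png")[...,::-1].astype(int)
for row in range(140,182,3): print(row,' '.join('%3d'%v for v in q[row,184:226:1].mean(1)))
# bystanders: compare with start image, side view
for n,(x0,y0,x1,y1) in dict(tape=(135,190,168,222),driver=(155,222,220,250),heatsink=(325,328,360,362),jar=(282,145,306,176),meter=(237,118,285,148),term=(342,242,362,262),orange=(370,242,405,266),purp1=(268,186,298,208),purp2=(245,203,268,230)).items():
    d=np.abs(q-b)[y0:y1,x0:x1].max(2); print(n,"frac changed",((d>60).mean()).round(3))
E
```

```text
[480.83902252 370.71388728 213.63707336] [0.9 0.5 0.2] 68.55
140  17  18  26  45  79  93 111 156 196 215 227 225 197 144  99 103 101 101  99 101 102  99 101 104 102 150 205 164 126 114  92  60  51  53  47  49  51  53  51  44  51  48
143  14  23  19  23  14  20  12  18  20  50 108 106 101 101 103 103 100 101 101  99  99  98  80  54  54  75  82  86  87  90 120 161 179 165  94  52  51  49  46  43  49  48
146  59  53  41  39  25   9  14  15  12  28  70 105 103 100  99 101 100  97  88  53  33  43  58  72  65  40  32  28  23  29  37  48  67  80  78  64  50  52  50  50  51  52
149  47  42  40  46  50  45  48  77  71  50  61 104 104  97  98  81  49  45  45  39  36  40  36  37  28  61 113 116 101  84  64  29  47  80  96  71  50  48  49  54  51  53
152  28  34  29  29  36  33  50  49  47  50  51  47  45  35  44  51  40  31  37  35  34  30  18  18  19  45 107 151 149 149 150 151 151 145 128 120 150 124  57  50  52  50
155  30  25  30  34  40  49  47  51  48  48  53  49  50  74 120 137  76  25  27  25  25  22  22  21  32  58 108 148 149 149 150 146 123 149 221 183 108 100  72  52  54  52
158  36
[... 878 characters left out ...]
65  92 107  88  90  86  89  86  89  87  86  82  93 114 112 115 110 112 109 109 103  72  32  61  88  83  25  56 102 122 108 108 111 108  97  67  52
176  54  51  53  55  55  46  72 113 101  85  84  87  83  88  89  86  84  84 101 118 117 115 114 110 109 107  92  84  45  33  78 109  87  27  75 112 112 109 111 119 164 194
179  51  50  51  51  45  54  62  94 109  88  83  84  91  84  88  86  82  85  95 114 112 115 111 110 111 111  98  82 118 114  44  24  50  50  71 117 111 111 110 111 119 147
tape frac changed 0.066
driver frac changed 0.0
heatsink frac changed 0.0
jar frac changed 0.0
meter frac changed 0.0
term frac changed 0.0
orange frac changed 0.0
purp1 frac changed 0.0
purp2 frac changed 0.0
```

```bash
python3 - <<'E'
from mag import *
for f in("side0","s27","s34"):
    p=cv2.imread(f"pics/{f}.png").astype(int); b,g,rr=p[...,0],p[...,1],p[...,2]
    m=(rr>g*1.15)&(g>b*1.2)&(rr>90); m[:190]=0;m[222:]=0;m[:,:135]=0;m[:,168:]=0
    ys,xs=np.nonzero(m); print(f,len(xs),xs.min(),xs.max(),ys.min(),ys.max())
E
python3 -c "
from rig import r
print(r.finish_job())"
```

```text
side0 313 138 162 196 217
s27 312 138 162 196 217
s34 311 138 162 196 217
the job is handed in; nothing more can be done
None
```

All five modules are in the magazine, the cap is pressed home, the start button was pressed after that, and the job is handed in. The clock stood at about 68.6 s at the last reading, against the 210 s limit.

- **Modules:** the side view after each push showed the new module flat, with its top below the catch. At the bottom of each push the tip was at 98.8–99.8 mm, with 5 to 14 N on the wrist. The second module first hit the rim because I lowered too fast, and it tilted in the grip. I centred it again and it then latched normally.
- **Cap:** I centred it by touch between the posts (3.2 mm of play found, 3 mm expected). Pressing met a hard stop at 150.2 mm under 24 N, where 150 mm means home. The limit of 40 viewed pictures was reached before this step, so I confirmed the seat only from pixel values and forces. The plate's near corner lies where a seated cap's should be.
- **Start button:** it stopped hard at about 61 mm, roughly 6 mm below where it was first touched. Pressing again with one narrow fingertip stopped at the same height, so it was the button's end stop and not its collar.
- **Other things on the bench:** in the last side view the bystanders and look-alikes looked the same as at the start. The tape area differed slightly, probably from the arm's shadow, since the roll's outline had not moved.

**Disagreement in the measurements:** the two cameras differed by about 3 mm in y. Touch probing put the magazine about 4 mm from the top view and 1 mm from the side view, so I used the touch-corrected position.

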